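Strip a candle-holder form after curing

TASK

The candle holder in the little form has set, so strip the form from the top down, putting each part away before you move the next one down: hang the core in its birch rest with the bar lying across both rails and the plug down between them, slip the metal ring over the wooden post so that it lies flat on the disc, stand the casting upright in the middle of the wire rack, and last lay the bare base flat in the grey wash tray, boss up. The casting is still green: never tip it, and set it down on the rack gently instead of dropping it. Let go of everything at the end.

Things in the scene. Friction and masses are not known exactly. Their poses are not given: they have to be found in the camera images.
- core: Core, top of the stack: aluminium bar 80 (own y) x 14 x 6 mm across the ring's top. Under its middle a round white plug, 20 mm wide, tapering, 26 mm long, hangs loosely in the casting's hole; on its middle a black upright grip, 10 mm thick (own x), 34 mm long (own y), top 38 mm above the origin: grip it across own x. Origin: middle of the bar's underside; z up. The same turned half round. 60 g.
- form_ring: Aluminium ring of the form: tube 47 mm outside (beads 48), 42 mm bore, 48 mm high, standing on the base round the casting with 1.5 mm clearance. Held by nothing; lifts straight up once the core is out; grip it across the outside. Origin: centre of its lower edge; z along its axis, up; yaw means nothing. 80 g.
- casting: Casting: round charcoal-grey cast candle holder, 39 mm across, 43.5 mm high, with a 22 mm hole 29 mm deep in its top, standing inside the ring on the base's boss, its top level with the ring's. Grip it across the outside once the ring is off. Origin: centre of its underside; z up; yaw means nothing. 120 g.
- form_base: Base, bottom of the stack, loose on the table: dark plywood 50 (own x) x 90 (own y) x 14 mm with a round white boss 36 mm across, 4 mm high, on its middle. At the start the ring stands on it 14 mm up, the casting on the boss 18 mm up, the core's bar on the ring 62 mm up, centred within 1 mm. Grip across the 50 mm. Origin: centre of the underside; z up. 130 g.
- core_rest: Core's place, fixed: birch plywood rest, 84 (own x) x 80 mm (own y), with two upright rails 14 mm thick along own x, one at each side; gap 44 mm, rail tops 46 mm above the table, board between them 10 mm thick. The core's bar goes across the gap (its y along the rest's y, either way round). Origin: centre of the underside, on the table.
- ring_post: Ring's place, fixed: pale wooden post 22 mm across, rounded tip 72 mm above the table, on a wooden disc 76 mm across, 12 mm thick. Origin: centre of the disc's underside, on the table; z up along the post.
- wire_rack: Casting's place, fixed: small steel wire rack, 96 (own x) x 110 mm (own y), wires along own x 9.5 mm apart, their tops 16 mm above the table. Origin: below its middle, on the table.
- wash_tray: Base's place, fixed: shallow grey plastic tray, 112 (own x) x 120 mm (own y) outside, 107 x 115 inside, floor 2.5 mm thick, rim 14 mm above the table. With the base's x along the tray's x the fingers have room beside it. Origin: centre of the underside, on the table.

How it is judged:
On the way, in this order (a step that is already met when the one before it is completed fails the run):
1. the core hangs in its rest while ring, casting and base still stand where they were (within 40 mm) (z of core in the frame of core_rest between 0.042 and 0.05 m and y of core in the frame of core_rest between -0.014 and 0.014 m and x of core in the frame of core_rest between -0.036 and 0.036 m and angle between core's own z axis and vertical below 0.1 rad and distance of each of form_ring, casting, form_base from where it was at the start of the episode below 0.04 m), for 0.2 s.
2. the ring lies round its post while casting and base still stand where they were (within 40 mm) (z of form_ring in the frame of ring_post between 0.009 and 0.016 m and horizontal distance between form_ring and ring_post below 0.014 m and angle between form_ring's own z axis and vertical below 0.1 rad and distance of each of casting, form_base from where it was at the start of the episode below 0.04 m), for 0.2 s.
3. the casting stands on the wire rack while the base still lies where it was (within 40 mm) (z of casting in the frame of wire_rack between 0.012 and 0.02 m and horizontal distance between casting and wire_rack below 0.02 m and angle between casting's own z axis and vertical below 0.1 rad and distance of form_base from where it was at the start of the episode below 0.04 m), for 0.2 s.
4. the base lies in the wash tray (z of form_base in the frame of wash_tray between -0.001 and 0.006 m and x of form_base in the frame of wash_tray between -0.033 and 0.033 m and y of form_base in the frame of wash_tray between -0.033 and 0.033 m and angle between form_base's own z axis and vertical below 0.08 rad), for 0.2 s.
At the end, for the whole second after the job is handed in: All released and at rest: core bar level on both rails (4 mm), plug between them, within 36 mm of their middle; ring flat on the disc round the post; casting upright on the wires within 20 mm of the rack's middle; base flat on the tray floor, boss up (all of step 4 and z of core in the frame of core_rest between 0.042 and 0.05 m and y of core in the frame of core_rest between -0.014 and 0.014 m and x of core in the frame of core_rest between -0.036 and 0.036 m and angle between each of core, form_ring, casting's own z axis and vertical below 0.1 rad and z of form_ring in the frame of ring_post between 0.009 and 0.016 m and horizontal distance between form_ring and ring_post below 0.014 m and z of casting in the frame of wire_rack between 0.012 and 0.02 m and horizontal distance between casting and wire_rack below 0.02 m and linear speed of each of core, form_ring, casting, form_base below 0.02 m/s); the robot touches nothing.
It fails at once if the casting is tipped by more than 0.5 rad (angle between casting's own z axis and vertical above 0.5 rad).
It fails at once if the casting falls on to the wire rack faster than 0.45 m/s, as when dropped from more than about 1 cm (horizontal distance between casting and wire_rack below 0.06 m and z of casting in the frame of wire_rack below 0.03 m and linear speed of casting above 0.45 m/s).
It also fails if it takes over 109 s, if anything falls off the work surface, if the arm or the gripper's body presses on something with over 40 N, if the wrist force passes 120 N, or if a joint passes its speed limit or range.

ROBOT

A 6-joint arm with a two-finger parallel gripper is mounted at the origin on a cart in front of the work surface, level with it; the furniture and walls round the work are solid. World frame = base frame: x ahead of the robot, y to its left, z up, the work surface at z = 0. Lengths are in m, angles in rad, forces in N, time in s.
With the tool pointing down it reaches from about 0.4 to 0.925 m from the base axis. Payload 3.4 kg.
Tool frame: the origin (TCP) lies on the centre line of the jaws, within the pads' length; the fingertips stand 22 mm ahead of it and the grasp point (between the pads) lies 3 mm ahead of it; z points along the fingers, y is the direction in which the jaws open and shut (so a half turn about z gives the same grasp; the last joint's range is limited). The gripper opens to 85 mm and grips with 20 to 120 N. Pads are 22 mm wide; open, the fingers measure 114 mm over their backs; the gripper's body (76 mm by 85 mm) begins 54 mm behind the grasp point. The pads swing forward as they close: fully open they stand 13 mm farther back than shut.
Start: joints at [-1.24, 0.307, 1.506, -0, 1.328, -0.073], TCP at [0.226, -0.529, 0.253] pointing down, gripper open.
Joint ranges: [-3.12, 3.12], [-1.05, 2.28], [0.14, 2.33], [-1.42, 4.57], [0.1, 2.73], [-2.68, 2.68]. Speed limits (rad/s): [2.57, 2.57, 3.14, 3.14, 3.14, 3.14].

INTERFACE

Orientations are given as a rotation vector (axis times angle).
In Python, from rig import robot gives the robot as it stands.
- The arm moves only by the tool step_arm, never from a script. Its argument "steps" is a list of rows, each an object of numbers: "gripper": the opening, from 0 (shut) to 1 (fully open); "x", "y", "z": the shift along the tool's x, y, z in units of 25 mm (1.0 is 25 mm); "yaw": the turn about the tool's z in units of 6 degrees (1.0 is 6 degrees). In form: [{"gripper": .., "x": .., "y": .., "z": .., "yaw": ..}, ...]. A call has 1 to 12 rows; each row shifts and turns the commanded pose from where the row before left it, along the tool's axes as they then stand; what a row does not reach is not made up. A row lasts 1/12 s, in which the tool goes at most 41.7 mm and 7.16 degrees, less where a joint would pass 70% of its speed; a pose out of reach is approached as far as the arm can. A call is refused whole if a number of a shift passes 1 or a number of a turn 1, either way. A call with a gripper value outside its range is refused whole. The fingers move at their own pace and stop on an object; "newtons" is the grip in N (left out, the last holds). Time passes only in rows, so rows that do not move let the fingers close. It gives the time, the measured TCP pose, the force and the opening at its end, in the units of the state.
- robot.get_state(): the state, without advancing time (a new reading comes with each control period).
- robot.grab_frame(name): name is "side" or "top" or "wrist"; returns (picture, depth): 384x512x3 uint8, red, green, blue; 384x512 float32, m along the optical axis (not along the pixel's ray), 0 where there is no reading.
- robot.camera_params(name): a dict with "intrinsics" (3x3 intrinsics, pixels), "D" ([k1, k2, p1, p2, k3] as OpenCV has them; the pictures are not rectified), "extrinsics" (4x4, takes a point from camera to world coordinates). Camera axes: x right, y down, z forward; pixel columns grow to the right and rows downward; lengths in m; the calibration is good to about 2 mm. A picture is of the moment at which its call begins: read the wrist's pose just before it. camera_params takes no time and is no camera call; for the wrist camera it gives the pose at the moment of the call.
- robot.hand_in(): hands the job in, once; it reports no verdict.
The state is a dict: "clock": time; "joint_positions": joint angles; "qvel": joint speeds; "joint_efforts": joint torques, N m; "tool_pos": TCP position; "orientation": TCP orientation; "ft_force": force on the tool from outside, world axes, zero at the start; "moment": the same for the moment, N m; "finger_gap": opening from 0.0 (shut) to 1.0 (fully open).
Only numpy, scipy, OpenCV 4.12 (cv2) and the standard library are available. Lean on these libraries where they do the work, as an engineer would, in place of code of your own. Each camera call takes 0.05 s, during which the arm holds its last target. There are 200 camera calls.

## Working session

There is one attempt and no reset: what is moved stays moved. The work goes in short steps, Python scripts to look and compute and a tool call to move; the robot and the scene stay as the last step left them, time stands still between calls to the robot, and variables do not carry over. Pictures are saved under pics/ and viewed, about 12 in all and at most 16, crops included, and the job is handed in when it is done.

Besides the shell and the picture viewer there is one more tool, called after ">>>" as name(argument=value, ...) on one line, values as JSON. step_arm: Moves the arm, as the interface text tells. Its arguments: {"type":"object","properties":{"steps":{"type":"array","items":{"type":"object","properties":{"gripper":{"type":"number"},"x":{"type":"number"},"y":{"type":"number"},"z":{"type":"number"},"yaw":{"type":"number"}}}},"newtons":{"type":"number"}},"required":["steps"]}

```bash
ls; mkdir -p pics
cat > h.py <<'E'
import numpy as np,cv2
from rig import robot
def grab(n):
    p=robot.camera_params(n); im,d=robot.grab_frame(n)
    return im,d,p
def ray(p,uv):
    uv=np.asarray(uv,float).reshape(-1,1,2)
    n=cv2.undistortPoints(uv,np.array(p["intrinsics"],float),np.array(p["D"],float)).reshape(-1,2)
    T=np.array(p["extrinsics"]); d=np.c_[n,np.ones(len(n))]@T[:3,:3].T
    return T[:3,3],d
def onplane(p,uv,z):
    o,d=ray(p,uv); return o+d*((z-o[2])/d[:,2])[:,None]
def cloud(d,p):
    v,u=np.mgrid[:d.shape[0],:d.shape[1]]
    o,r=ray(p,np.stack([u,v],-1).reshape(-1,2)); return (o+r*d.reshape(-1,1)).reshape(*d.shape,3)
E
python3 - <<'E'
from h import *
ims=[]
for n in("top","side"):
    im,d,p=grab(n); np.savez(f"{n}.npz",im=im,d=d,**{k:np.array(v) for k,v in p.items()})
    cv2.imwrite(f"pics/{n}0.png",im[...,::-1]); print(n,np.array(p["extrinsics"]).round(3).tolist(),p["intrinsics"])
print(robot.get_state())
E
```

```text
pics
top [[0.016, -0.982, 0.187, 0.303], [-1.0, -0.011, 0.024, -0.087], [-0.021, -0.187, -0.982, 1.086], [0.0, 0.0, 0.0, 1.0]] [[484.96395621   0.         256.08383229]
 [  0.         484.96395621 190.00871333]
 [  0.           0.           1.        ]]
side [[-0.967, -0.184, 0.179, 0.358], [-0.256, 0.656, -0.71, 0.529], [0.013, -0.732, -0.681, 0.625], [0.0, 0.0, 0.0, 1.0]] [[376.49773338   0.         252.09617098]
 [  0.         376.49773338 192.74502252]
 [  0.           0.           1.        ]]
{'clock': 0.1, 'joint_positions': array([-1.24050665e+00,  3.07519955e-01,  1.50754653e+00,  2.87826977e-05,
        1.32837994e+00, -7.34927827e-02]), 'qvel': array([-2.31149558e-04, -1.05807607e-03, -3.04011191e-03,  8.88861248e-05,
        2.07769017e-04, -1.32232960e-03]), 'joint_efforts': array([ 1.14221843e-03, -4.58526707e+01, -2.52607423e+01, -2.29901334e-04,
        5.56314902e-03, -1.63357447e-05]), 'tool_pos': array([ 0.2257193 , -0.52821478,  0.25245921]), 'orientation': array([-3.07598156e+00, -6.29579972e-01,  3.29145705e-04]), 'ft_force': array([ 0.01307718, -0.17203887,  0.36658521]), 'moment': array([-0.04756527, -0.00148718, -0.02304057]), 'finger_gap': 1.0011135972987522}
```

View pics/top0.png

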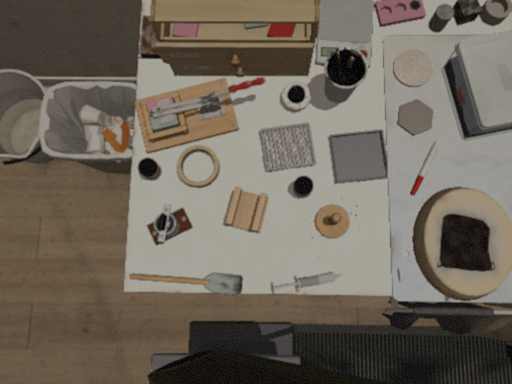

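View pics/side0.png

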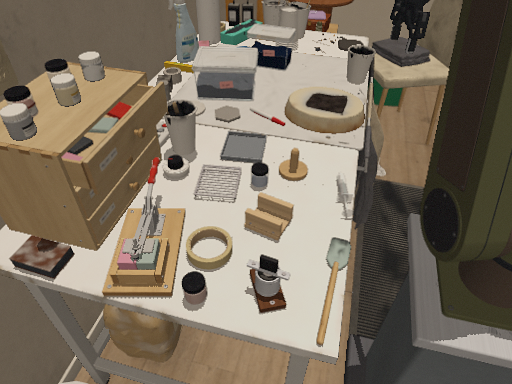

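The top view shows the stack at about (168,225), the core rest (246,209), rack (287,147), post (332,220) and tray (358,157). There is a jar at (303,186), between the post and the rack. I'll measure from depth and edges.

```bash
cat > meas.py <<'E'
from h import *
D={}
for n in("top","side"):
    z=np.load(n+".npz"); p={k:z[k] for k in("intrinsics","D","extrinsics")}; D[n]=(z["im"],z["d"],p,cloud(z["d"],p))
im,d,p,C=D["top"]
print("table z",np.median(C[260:290,250:265,2]),np.median(C[100:120,250:262,2]))
R={"stack":(140,195,200,250),"rest":(215,180,275,240),"rack":(255,115,320,178),"post":(310,200,355,240),"tray":(322,122,392,190),"jar":(288,172,318,200)}
for k,(a,b,c,e) in R.items():
    for n in("top","side"):
        X=D[n][3]
        if n=="top":
            P=C[b:e,a:c].reshape(-1,3); lo=P[:,:2].min(0);hi=P[:,:2].max(0)
        else:
            Q=X.reshape(-1,3); P=Q[(Q[:,0]>lo[0])&(Q[:,0]<hi[0])&(Q[:,1]>lo[1])&(Q[:,1]<hi[1])]
        print(k,n,len(P))
        for z0,z1 in((.005,.2),(.03,.2),(.04,.055),(.055,.2)):
            M=P[(P[:,2]>z0)&(P[:,2]<z1)]
            if len(M)<12: continue
            r=cv2.minAreaRect(M[:,:2].astype(np.float32)*1000)
            print("  ",z0,z1,len(M),np.array(r[0]).round(),np.array(r[1]).round(),round(r[2],1),"zmed",np.median(M[:,2]).round(4),"max",M[:,2].max().round(4))
ims=cv2.resize(im[110:255,130:400],None,fx=2.9,fy=2.9,interpolation=cv2.INTER_CUBIC); cv2.imwrite("pics/crop.png",ims[...,::-1])
E
python3 meas.py
```

```text
table z -0.0014350524633277573 -0.0009188162468162231
stack top 3300
   0.005 0.2 1045 [422. 131.] [63. 97.] 36.5 zmed 0.0475 max 0.1007
   0.03 0.2 558 [422. 131.] [74. 48.] 18.9 zmed 0.0651 max 0.1007
   0.04 0.055 50 [419. 131.] [39. 46.] 4.5 zmed 0.0489 max 0.0549
   0.055 0.2 491 [422. 131.] [74. 48.] 18.9 zmed 0.0663 max 0.1007
stack side 13755
   0.005 0.2 3665 [400.  60.] [289. 194.] 90.0 zmed 0.0214 max 0.1007
   0.03 0.2 1596 [445.  35.] [ 90. 249.] 8.0 zmed 0.0484 max 0.1007
   0.04 0.055 562 [451.  36.] [ 86. 245.] 3.4 zmed 0.0457 max 0.0548
   0.055 0.2 741 [425. 138.] [79. 38.] 3.8 zmed 0.0679 max 0.1007
rest top 3600
   0.005 0.2 1335 [460. -41.] [98. 84.] 76.6 zmed 0.0112 max 0.0519
   0.03 0.2 529 [459. -41.] [72. 84.] 76.6 zmed 0.0446 max 0.0519
   0.04 0.055 497 [459. -41.] [72. 83.] 76.7 zmed 0.0447 max 0.0519
rest side 6724
   0.005 0.2 1670 [407. -33.] [207. 134.] 0.1 zmed 0.0251 max 0.0491
   0.03 0.2 719 [461. -40.] [76. 84.] 76.2 zmed 0.0443 max 0.0491
   0.04 0.055 482 [461. -40.] [75. 84.] 76.6 zmed 0.0456 max 0.0491
rack top 4095
   0.005 0.2 1092 [ 606. -
[... 1083 characters left out ...]
2 2803 [ 489. -228.] [373. 281.] 0.0 zmed 0.0158 max 0.074
   0.03 0.2 396 [ 484. -196.] [130.  42.] 48.7 zmed 0.0494 max 0.074
   0.04 0.055 244 [ 484. -196.] [130.  42.] 48.7 zmed 0.0495 max 0.055
   0.055 0.2 68 [ 440. -227.] [21. 15.] 6.5 zmed 0.0662 max 0.074
jar top 840
   0.005 0.2 371 [ 511. -166.] [42. 43.] 47.4 zmed 0.0478 max 0.055
   0.03 0.2 330 [ 512. -166.] [42. 41.] 0.5 zmed 0.0481 max 0.055
   0.04 0.055 307 [ 512. -166.] [41. 41.] 48.7 zmed 0.0484 max 0.0536
jar side 3340
   0.005 0.2 620 [ 419. -149.] [103. 233.] 90.0 zmed 0.0243 max 0.053
   0.03 0.2 260 [ 513. -163.] [42. 42.] 47.4 zmed 0.0489 max 0.053
   0.04 0.055 200 [ 513. -163.] [42. 42.] 47.4 zmed 0.0496 max 0.053
```

View pics/crop.png

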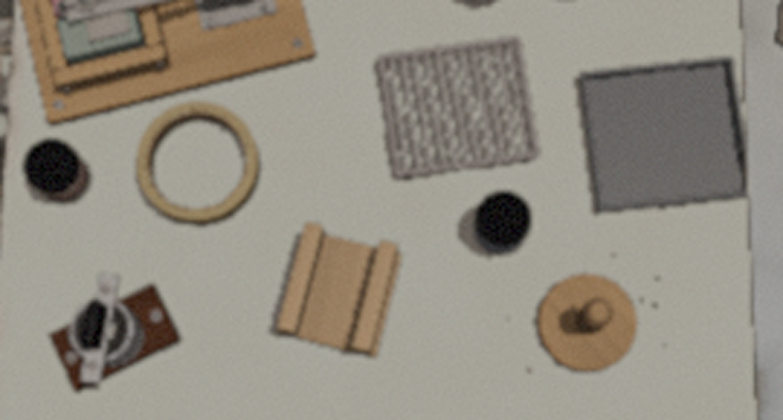

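The crop agrees with the depth rectangles. The bar runs near image-vertical, with the base rotated under it. The grip leans left because of parallax. Next I'll measure angles and plan the move over the stack.

```bash
cat > m2.py <<'E'
from meas import D,cv2,np
from h import onplane
from scipy.spatial.transform import Rotation as R
im,d,p,C=D["top"]
def rect(P,t):
    r=cv2.minAreaRect(P.astype(np.float32)*1000); print(t,np.array(r[0]).round(1),np.array(r[1]).round(1),round(r[2],1),len(P))
S=lambda a,b,c,e:C[b:e,a:c].reshape(-1,3)
s=S(140,195,200,250); rect(s[s[:,2]>.085][:,:2],"grip"); 
g=im.astype(int).sum(2); v,u=np.mgrid[:384,:512]
box=lambda a,b,c,e:(u>=a)&(u<c)&(v>=b)&(v<e)
# base: brown
m=box(140,195,200,250)&(C[...,2]>.006)&(C[...,2]<.022)
pts=np.c_[u[m],v[m]]; rect(onplane(p,pts,.014)[:,:2],"base ring pts")
# bar: bright points near z .066
m=box(140,195,200,250)&(C[...,2]>.061)&(C[...,2]<.075)&(g>330); P=onplane(p,np.c_[u[m],v[m]],.068)[:,:2]; rect(P,"bar")
# rack: z>.008 region excluding jar; cut
m=box(260,122,316,172)&(C[...,2]>.008)&(C[...,2]<.022); m=cv2.morphologyEx(m.astype(np.uint8),cv2.MORPH_OPEN,np.ones((5,5))); P=onplane(p,np.c_[u[m>0],v[m>0]],.016)[:,:2]; rect(P,"rack")
for t in(60,140,180):pass
hsv=cv2.cvtColor(im,cv2.COLOR_RGB2GRAY); print("tray grey",hsv[157,358],"table",hsv[157,335-15],hsv[200,360])
m=(box(322,122,388,190)&(hsv<125)).astype(np.uint8); m=cv2.morphologyEx(m,cv2.MORPH_OPEN,np.ones((5,5))); P=onplane(p,np.c_[u[m>0],v[m>0]],.008)[:,:2]; rect(P,"tray")
from rig import robot
s=robot.get_state(); M=R.from_rotvec(s["orientation"]).as_matrix(); print(M.round(3),s["tool_pos"])
E
python3 m2.py|sed -n '/grip/,$p'
```

```text
grip [359.  31.] [259.4  32.5] 57.4 116
base ring pts [421.9 130.8] [50.5 91.8] 27.3 468
bar [423.5 130.6] [73.  45.3] 17.4 191Traceback (most recent call last):
  File "m2.py", line 17, in <module>
    m=box(260,122,316,172)&(C[...,2]>.008)&(C[...,2]<.022); m=cv2.morphologyEx(m.astype(np.uint8),cv2.MORPH_OPEN,np.ones((5,5))); P=onplane(p,np.c_[u[m>0],v[m>0]],.016)[:,:2]; rect(P,"rack")
                                                                                                                                    ~~~~~~~^^^^^^^^^^^^^^^^^^^^^^^^^^^^^
  File "h.py", line 12, in onplane
    o,d=ray(p,uv); return o+d*((z-o[2])/d[:,2])[:,None]
        ~~~^^^^^^
  File "h.py", line 8, in ray
    n=cv2.undistortPoints(uv,np.array(p["intrinsics"],float),np.array(p["D"],float)).reshape(-1,2)
      ~~~~~~~~~~~~~~~~~~~^^^^^^^^^^^^^^^^^^^^^^^^^^^^^^^^^^^^^^^^^^^^^^^^^^^^^^^^^^^
cv2.error: OpenCV(4.12.0) /io/opencv/modules/calib3d/src/undistort.dispatch.cpp:347: error: (-215:Assertion failed) CV_IS_MAT(_src) && CV_IS_MAT(_dst) && (_src->rows == 1 || _src->cols == 1) && (_dst->rows == 1 || _dst->cols == 1) && _src->cols + _src->rows - 1 == _dst->rows + _dst->cols - 1 && (CV_MAT_TYPE(_src->type) == CV_32FC2 || CV_MAT_TYPE(_src->type) == CV_64FC2) && (CV_MAT_TYPE(_dst->type) == CV_32FC2 || CV_MAT_TYPE(_dst->type) == CV_64FC2) in function 'cvUndistortPointsInternal'
```

```bash
sed -i 's/^s=S(140.*$/s=S(140,195,200,250); s=s[(s[:,2]>.085)\&(s[:,2]<.12)\&(np.hypot(s[:,0]-.422,s[:,1]-.131)<.04)]; rect(s[:,:2],"grip"); print(np.linalg.eigh(np.cov(s[:,:2].T))[1][:,1])/; s/cv2.MORPH_OPEN,np.ones((5,5))); P=onplane(p,np.c_\[u\[m>0\],v\[m>0\]\],.016/cv2.MORPH_CLOSE,np.ones((5,5))); m=cv2.morphologyEx(m,cv2.MORPH_OPEN,np.ones((5,5))); P=onplane(p,np.c_[u[m>0],v[m>0]],.016/; s/g>330); P=onplane/g>380)\&(abs(C[...,0]-.422)>.02); P=onplane/' m2.py; python3 m2.py|sed -n '/grip/,$p'
```

```text
grip [422.5 131.2] [12.9 33.3] 79.4 106
[-0.98145934  0.19167045]
base ring pts [421.9 130.8] [50.5 91.8] 27.3 468
bar [423.8 129.5] [14.1 77.5] 83.2 93
rack [ 608.8 -132.3] [103.8 115. ] 8.8 2201
tray grey 101 table 164 161
tray [ 589.5 -294.1] [115.6 128. ] 6.8 2697
[[ 0.92   0.393 -0.001]
 [ 0.393 -0.92   0.002]
 [ 0.    -0.002 -1.   ]] [ 0.2257193  -0.52821478  0.25245921]
```

>>> step_arm(steps=[{"x": 0.93, "y": -0.62, "gripper": 1}, {"x": 0.93, "y": -0.62}, {"x": 0.93, "y": -0.62}, {"x": 0.93, "y": -0.62}, {"x": 0.93, "y": -0.62}, {"x": 0.93, "y": -0.62}, {"x": 0.93, "y": -0.62}, {"x": 0.93, "y": -0.62}, {"x": 0.93, "y": -0.62}, {"x": 0.93, "y": -0.62}, {"x": 0.93, "y": -0.62}, {"x": 0.93, "y": -0.62}])

```text
invalid input
```

```bash
cat > go.py <<'E'
import sys; from h import *; from scipy.spatial.transform import Rotation as R
s=robot.get_state(); M=R.from_rotvec(s["orientation"]).as_matrix(); psi=np.degrees(np.arctan2(M[1,1],M[0,1]))
print("t",round(s["clock"],2),"pos",(s["tool_pos"]*1000).round(1),"psi",psi.round(2),"tilt",np.degrees(np.arccos(-M[2,2])).round(2),"gap",round(s["finger_gap"],3),"F",s["ft_force"].round(1),"j6",s["joint_positions"][5].round(2))
if len(sys.argv)>4:
    x,y,z,w=map(float,sys.argv[1:5]); d=np.array([x,y,z])/1000-s["tool_pos"]
    print("units xyz",(M.T@d/.025).round(2),"yaw units",((psi-w+180)%360-180)/6)
    a=np.radians(w); M2=np.array([[-np.sin(a),np.cos(a),0],[np.cos(a),np.sin(a),0],[0,0,-1]])
    print("if yawed first",(M2.T@d/.025).round(2))
E
python3 go.py 422.5 131 252 -100
```

```text
t 0.1 pos [ 225.7 -528.2  252.5] psi -66.87 tilt 0.11 gap 1.001 F [ 0.  -0.2  0.4] j6 -0.07
units xyz [ 17.6  -21.16   0.06] yaw units 5.522440300746534
if yawed first [ 3.170e+00 -2.733e+01  2.000e-02]
```

>>> step_arm(steps=[{"gripper": 1, "x": 0.93, "y": -0.62, "z": 0, "yaw": 0}, {"gripper": 1, "x": 0.93, "y": -0.62, "z": 0, "yaw": 0}, {"gripper": 1, "x": 0.93, "y": -0.62, "z": 0, "yaw": 0}, {"gripper": 1, "x": 0.93, "y": -0.62, "z": 0, "yaw": 0}, {"gripper": 1, "x": 0.93, "y": -0.62, "z": 0, "yaw": 0}, {"gripper": 1, "x": 0.93, "y": -0.62, "z": 0, "yaw": 0}, {"gripper": 1, "x": 0.93, "y": -0.62, "z": 0, "yaw": 0}, {"gripper": 1, "x": 0.93, "y": -0.62, "z": 0, "yaw": 0}, {"gripper": 1, "x": 0.93, "y": -0.62, "z": 0, "yaw": 0}, {"gripper": 1, "x": 0.93, "y": -0.62, "z": 0, "yaw": 0}, {"gripper": 1, "x": 0.93, "y": -0.62, "z": 0, "yaw": 0}, {"gripper": 1, "x": 0.93, "y": -0.62, "z": 0, "yaw": 0}])

```text
clock: 1.1
tool_pos: [0.4096, -0.2467, 0.253]
orientation: [-3.077, -0.63, 0.001]
ft_force: [0.1, -0.5, 0.2]
finger_gap: 0.998
```

```bash
python3 go.py 422.5 131 252 -100
```

```text
t 1.1 pos [ 409.6 -246.7  253. ] psi -66.87 tilt 0.05 gap 0.998 F [ 0.1 -0.5  0.2] j6 0.54
units xyz [  6.41 -13.69   0.05] yaw units 5.521379464384609
if yawed first [ -2.12 -14.97   0.04]
```

>>> step_arm(steps=[{"gripper": 1, "x": 0.46, "y": -0.98, "z": 0, "yaw": 0}, {"gripper": 1, "x": 0.46, "y": -0.98, "z": 0, "yaw": 0}, {"gripper": 1, "x": 0.46, "y": -0.98, "z": 0, "yaw": 0}, {"gripper": 1, "x": 0.46, "y": -0.98, "z": 0, "yaw": 0}, {"gripper": 1, "x": 0.46, "y": -0.98, "z": 0, "yaw": 0}, {"gripper": 1, "x": 0.46, "y": -0.98, "z": 0, "yaw": 0}, {"gripper": 1, "x": 0.46, "y": -0.98, "z": 0, "yaw": 0}, {"gripper": 1, "x": 0.46, "y": -0.98, "z": 0, "yaw": 0}, {"gripper": 1, "x": 0.46, "y": -0.98, "z": 0, "yaw": 0}, {"gripper": 1, "x": 0.46, "y": -0.98, "z": 0, "yaw": 0}, {"gripper": 1, "x": 0.46, "y": -0.98, "z": 0, "yaw": 0}, {"gripper": 1, "x": 0.46, "y": -0.98, "z": 0, "yaw": 0}])

```text
clock: 2.1
tool_pos: [0.4202, 0.0778, 0.2531]
orientation: [-3.078, -0.63, 0.001]
ft_force: [0.7, 0.2, 0.2]
finger_gap: 0.999
```

>>> step_arm(steps=[{"gripper": 1, "x": 0.45, "y": -0.96, "z": 0, "yaw": 0}, {"gripper": 1, "x": 0.45, "y": -0.96, "z": 0, "yaw": 0}, {"gripper": 1, "x": 0, "y": 0, "z": 0, "yaw": 0.92}, {"gripper": 1, "x": 0, "y": 0, "z": 0, "yaw": 0.92}, {"gripper": 1, "x": 0, "y": 0, "z": 0, "yaw": 0.92}, {"gripper": 1, "x": 0, "y": 0, "z": 0, "yaw": 0.92}, {"gripper": 1, "x": 0, "y": 0, "z": 0, "yaw": 0.92}, {"gripper": 1, "x": 0, "y": 0, "z": 0, "yaw": 0.92}, {"gripper": 1, "x": 0, "y": 0, "z": 0, "yaw": 0}])

```text
clock: 2.85
tool_pos: [0.4222, 0.1295, 0.253]
orientation: [3.129, -0.277, -0.001]
ft_force: [-0.3, -0.8, -0.0]
finger_gap: 1.004
```

```bash
python3 go.py 422.5 131 95 -100
python3 - <<'E'
from h import *
im,d,p=grab("wrist"); cv2.imwrite("pics/w1.png",im[...,::-1]); np.savez("w1.npz",im=im,d=d,**{k:np.array(v) for k,v in p.items()})
C=cloud(d,p); P=C.reshape(-1,3); r=np.hypot(P[:,0]-.4225,P[:,1]-.131)
def rect(P,t):
    r=cv2.minAreaRect(P[:,:2].astype(np.float32)*1000); print(t,np.array(r[0]).round(1),np.array(r[1]).round(1),round(r[2],1),len(P),np.median(P[:,2]).round(4))
print(np.array(p["extrinsics"])[:3,3])
for a,b in((.005,.02),(.06,.08),(.09,.11)):
    m=(P[:,2]>a)&(P[:,2]<b)&(r<.06)&(d.reshape(-1)>0)
    if m.sum()>9: rect(P[m],(a,b))
E
```

```text
t 2.85 pos [422.2 129.5 253. ] psi -100.11 tilt 0.05 gap 1.004 F [-0.3 -0.8 -0. ] j6 1.95
units xyz [ 0.01 -0.07  6.32] yaw units -0.01830884056013815
if yawed first [ 0.   -0.06  6.32]
[0.48607122 0.11781067 0.37424702]
(0.005, 0.02) [423.9 132.7] [50.2 89.8] 27.3 1612 0.0148
(0.06, 0.08) [424.7 132.6] [46.2 75.8] 56.3 1519 0.0633
(0.09, 0.11) [425.1 132.6] [11.2 33.2] 82.6 445 0.0991
```

View pics/w1.png

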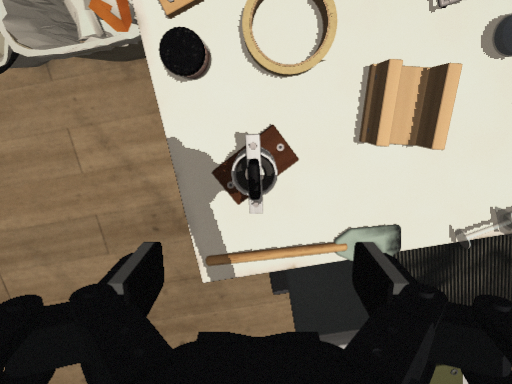

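The wrist view shows the core's bar at (254,175), close to vertical, over the base. Depth puts the stack at (424,132.5) and the grip at 82.6°, so I'll go down and grip.

>>> step_arm(steps=[{"gripper": 1, "x": 0.06, "y": -0.13, "z": 0.7, "yaw": -0.43}, {"gripper": 1, "x": 0, "y": 0, "z": 0.7, "yaw": 0}, {"gripper": 1, "x": 0, "y": 0, "z": 0.7, "yaw": 0}, {"gripper": 1, "x": 0, "y": 0, "z": 0.7, "yaw": 0}, {"gripper": 1, "x": 0, "y": 0, "z": 0.7, "yaw": 0}, {"gripper": 1, "x": 0, "y": 0, "z": 0.7, "yaw": 0}, {"gripper": 1, "x": 0, "y": 0, "z": 0.7, "yaw": 0}, {"gripper": 1, "x": 0, "y": 0, "z": 0.7, "yaw": 0}, {"gripper": 1, "x": 0, "y": 0, "z": 0.7, "yaw": 0}, {"gripper": 1, "x": 0, "y": 0, "z": 0, "yaw": 0}, {"gripper": 1, "x": 0, "y": 0, "z": 0, "yaw": 0}])

```text
clock: 3.82
tool_pos: [0.4238, 0.1322, 0.0952]
orientation: [3.134, -0.2, -0.004]
ft_force: [-0.3, -0.0, -0.4]
finger_gap: 1.001
```

```bash
python3 go.py 424 132.5 95 -97.5;python3 go.py 424 132.5 180 -97.5
```

```text
t 3.82 pos [423.8 132.2  95.2] psi -97.31 tilt 0.16 gap 1.001 F [-0.3 -0.  -0.4] j6 1.91
units xyz [ 0.   -0.01  0.01] yaw units 0.03226970737439198
if yawed first [ 0.   -0.01  0.01]
t 3.82 pos [423.8 132.2  95.2] psi -97.31 tilt 0.16 gap 1.001 F [-0.3 -0.  -0.4] j6 1.91
units xyz [-0.   -0.01 -3.39] yaw units 0.03226970737439198
if yawed first [ 0.   -0.01 -3.39]
```

>>> step_arm(steps=[{"gripper": 0, "x": 0, "y": 0, "z": 0, "yaw": 0}, {"gripper": 0, "x": 0, "y": 0, "z": 0, "yaw": 0}, {"gripper": 0, "x": 0, "y": 0, "z": 0, "yaw": 0}, {"gripper": 0, "x": 0, "y": 0, "z": 0, "yaw": 0}, {"gripper": 0, "x": 0, "y": 0, "z": 0, "yaw": 0}, {"gripper": 0, "x": 0, "y": 0, "z": 0, "yaw": 0}, {"gripper": 0, "x": 0, "y": 0, "z": 0, "yaw": 0}, {"gripper": 0, "x": 0, "y": 0, "z": 0, "yaw": 0}, {"gripper": 0, "x": 0, "y": 0, "z": 0, "yaw": 0}, {"gripper": 0, "x": 0, "y": 0, "z": 0, "yaw": 0}, {"gripper": 0, "x": 0, "y": 0, "z": 0, "yaw": 0}, {"gripper": 0, "x": 0, "y": 0, "z": 0, "yaw": 0}], newtons=30)

```text
clock: 4.82
tool_pos: [0.4249, 0.1325, 0.0962]
orientation: [-3.135, 0.203, -0.001]
ft_force: [-0.6, 0.8, 5.7]
finger_gap: 0.104
```

>>> step_arm(steps=[{"gripper": 0, "x": 0, "y": 0, "z": -0.2, "yaw": 0}, {"gripper": 0, "x": 0, "y": 0, "z": -0.2, "yaw": 0}, {"gripper": 0, "x": 0, "y": 0, "z": -0.3, "yaw": 0}, {"gripper": 0, "x": 0, "y": 0, "z": -0.3, "yaw": 0}, {"gripper": 0, "x": 0, "y": 0, "z": -0.4, "yaw": 0}, {"gripper": 0, "x": 0, "y": 0, "z": -0.5, "yaw": 0}, {"gripper": 0, "x": 0, "y": 0, "z": -0.5, "yaw": 0}, {"gripper": 0, "x": 0, "y": 0, "z": -0.5, "yaw": 0}, {"gripper": 0, "x": 0, "y": 0, "z": -0.5, "yaw": 0}, {"gripper": 0, "x": 0, "y": 0, "z": 0, "yaw": 0}])

```text
clock: 5.65
tool_pos: [0.4263, 0.1327, 0.1835]
orientation: [-3.134, 0.203, -0.008]
ft_force: [0.2, 0.3, -0.1]
finger_gap: 0.108
```

```bash
python3 go.py 460 -40 180 -13.4
python3 - <<'E'
from h import *
im,d,p=grab("side"); cv2.imwrite("pics/s1.png",cv2.resize(im[180:330,180:380],None,fx=3,fy=3)[...,::-1])
w,wd,wp=grab("wrist"); C=cloud(wd,wp)
P=C[wd>0]
def rect(P,t):
    r=cv2.minAreaRect(P[:,:2].astype(np.float32)*1000); print(t,np.array(r[0]).round(1),np.array(r[1]).round(1),round(r[2],1),len(P),np.median(P[:,2]).round(4))
m=(np.hypot(P[:,0]-.46,P[:,1]+.04)<.065)&(P[:,2]>.042)&(P[:,2]<.052); rect(P[m],"rest rails")
m=(np.hypot(P[:,0]-.424,P[:,1]-.1325)<.035)&(P[:,2]>.05)&(P[:,2]<.07)
if m.sum()>9: rect(P[m],"ring top")
E
```

```text
t 5.65 pos [426.3 132.7 183.5] psi -97.4 tilt 0.31 gap 0.108 F [ 0.2  0.3 -0.1] j6 1.91
units xyz [2.22 6.68 0.14] yaw units -14.00030584923602
if yawed first [-6.41  2.91  0.14]
rest rails [460.8 -39.9] [73.9 83.9] 76.2 3940 0.0466
ring top [424. 133.] [47.6 39.9] 83.6 1084 0.0622
```

View pics/s1.png

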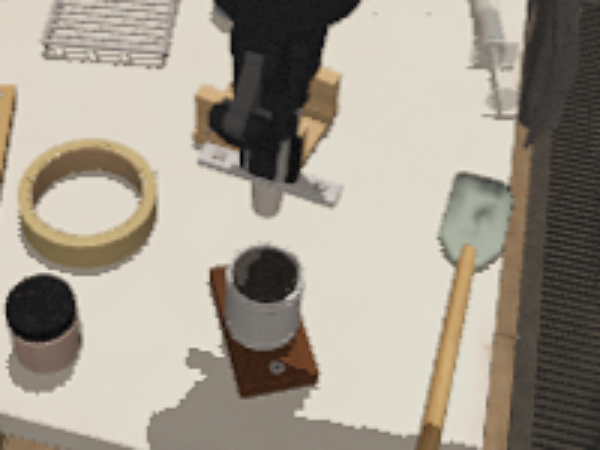

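The side crop shows the core hanging level in the jaws at (270,180). The ring and casting stay at (265,290) on the base, with the ring measured at (424,133). Next I carry the core to the rest.

>>> step_arm(steps=[{"gripper": 0, "x": 0.32, "y": 0.95, "z": 0, "yaw": 0}, {"gripper": 0, "x": 0.32, "y": 0.95, "z": 0, "yaw": 0}, {"gripper": 0, "x": 0.32, "y": 0.95, "z": 0, "yaw": 0}, {"gripper": 0, "x": 0.32, "y": 0.95, "z": 0, "yaw": 0}, {"gripper": 0, "x": 0.32, "y": 0.95, "z": 0, "yaw": 0}, {"gripper": 0, "x": 0.32, "y": 0.95, "z": 0, "yaw": 0}, {"gripper": 0, "x": 0.32, "y": 0.95, "z": 0, "yaw": 0}, {"gripper": 0, "x": 0, "y": 0, "z": 0, "yaw": -1}, {"gripper": 0, "x": 0, "y": 0, "z": 0, "yaw": -1}, {"gripper": 0, "x": 0, "y": 0, "z": 0, "yaw": -1}, {"gripper": 0, "x": 0, "y": 0, "z": 0, "yaw": -1}, {"gripper": 0, "x": 0, "y": 0, "z": 0, "yaw": -1}])

```text
clock: 6.75
tool_pos: [0.4579, -0.0398, 0.1797]
orientation: [-3.078, -0.623, 0.003]
ft_force: [1.3, -0.4, -0.2]
finger_gap: 0.107
```

>>> step_arm(steps=[{"gripper": 0, "x": 0, "y": 0, "z": 0, "yaw": -1}, {"gripper": 0, "x": 0, "y": 0, "z": 0, "yaw": -1}, {"gripper": 0, "x": 0, "y": 0, "z": 0, "yaw": -1}, {"gripper": 0, "x": 0, "y": 0, "z": 0, "yaw": -1}, {"gripper": 0, "x": 0, "y": 0, "z": 0, "yaw": -1}, {"gripper": 0, "x": 0, "y": 0, "z": 0, "yaw": -1}, {"gripper": 0, "x": 0, "y": 0, "z": 0, "yaw": -1}, {"gripper": 0, "x": 0, "y": 0, "z": 0, "yaw": -1}, {"gripper": 0, "x": 0, "y": 0, "z": 0, "yaw": -0.95}, {"gripper": 0, "x": 0, "y": 0, "z": 0, "yaw": 0}, {"gripper": 0, "x": 0, "y": 0, "z": 0, "yaw": 0}])

```text
clock: 7.67
tool_pos: [0.4581, -0.0396, 0.18]
orientation: [-2.472, -1.936, 0.002]
ft_force: [-0.1, -0.3, -0.9]
finger_gap: 0.109
```

```bash
python3 go.py 460.8 -40 81 -13.8
```

```text
t 7.67 pos [458.1 -39.6 180. ] psi -13.87 tilt 0.1 gap 0.109 F [-0.1 -0.3 -0.9] j6 0.06
units xyz [0.01 0.11 3.96] yaw units -0.011050893442714482
if yawed first [0.01 0.11 3.96]
```

>>> step_arm(steps=[{"gripper": 0, "x": 0, "y": 0.11, "z": 0.5, "yaw": 0}, {"gripper": 0, "x": 0, "y": 0, "z": 0.5, "yaw": 0}, {"gripper": 0, "x": 0, "y": 0, "z": 0.5, "yaw": 0}, {"gripper": 0, "x": 0, "y": 0, "z": 0.5, "yaw": 0}, {"gripper": 0, "x": 0, "y": 0, "z": 0.5, "yaw": 0}, {"gripper": 0, "x": 0, "y": 0, "z": 0.5, "yaw": 0}, {"gripper": 0, "x": 0, "y": 0, "z": 0.4, "yaw": 0}, {"gripper": 0, "x": 0, "y": 0, "z": 0.3, "yaw": 0}, {"gripper": 0, "x": 0, "y": 0, "z": 0.2, "yaw": 0}, {"gripper": 0, "x": 0, "y": 0, "z": 0, "yaw": 0}, {"gripper": 0, "x": 0, "y": 0, "z": 0, "yaw": 0}])

```text
clock: 8.58
tool_pos: [0.4614, -0.0403, 0.0832]
orientation: [-2.471, -1.939, 0.0]
ft_force: [-0.2, -0.4, -0.8]
finger_gap: 0.11
```

```bash
python3 go.py 460.8 -40 80.2 -13.8;python3 - <<'E'
from h import *
im,d,p=grab("side"); cv2.imwrite("pics/s2.png",cv2.resize(im[150:290,200:360],None,fx=4,fy=4)[...,::-1])
E
```

```text
t 8.58 pos [461.4 -40.3  83.2] psi -13.74 tilt 0.02 gap 0.11 F [-0.2 -0.4 -0.8] j6 0.06
units xyz [ 0.01 -0.03  0.12] yaw units 0.009246251254907634
if yawed first [ 0.01 -0.03  0.12]
```

View pics/s2.png

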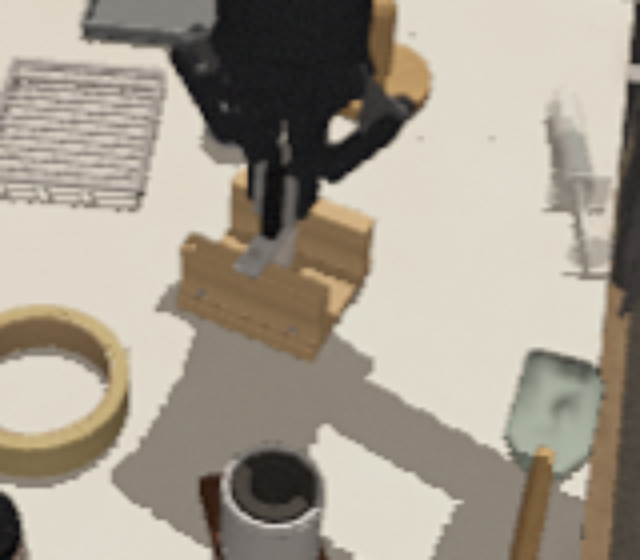

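The bar's near end is on the near rail at (255,260). I'll lower the last 2.5 mm, open and lift.

>>> step_arm(steps=[{"gripper": 0, "x": 0, "y": 0, "z": 0.05, "yaw": 0}, {"gripper": 0, "x": 0, "y": 0, "z": 0.05, "yaw": 0}, {"gripper": 0, "x": 0, "y": 0, "z": 0, "yaw": 0}, {"gripper": 0.5, "x": 0, "y": 0, "z": 0, "yaw": 0}, {"gripper": 0.5, "x": 0, "y": 0, "z": 0, "yaw": 0}, {"gripper": 0.5, "x": 0, "y": 0, "z": 0, "yaw": 0}, {"gripper": 0.5, "x": 0, "y": 0, "z": 0, "yaw": 0}, {"gripper": 0.5, "x": 0, "y": 0, "z": 0, "yaw": 0}, {"gripper": 0.5, "x": 0, "y": 0, "z": 0, "yaw": 0}])

```text
clock: 9.38
tool_pos: [0.4614, -0.0403, 0.0808]
orientation: [2.471, 1.941, 0.0]
ft_force: [0.5, -0.3, -0.1]
finger_gap: 0.501
```

>>> step_arm(steps=[{"gripper": 1, "x": 0, "y": 0, "z": -0.5, "yaw": 0}, {"gripper": 1, "x": 0, "y": 0, "z": -0.8, "yaw": 0}, {"gripper": 1, "x": 0, "y": 0, "z": -0.8, "yaw": 0}, {"gripper": 1, "x": 0, "y": 0, "z": -0.8, "yaw": 0}, {"gripper": 1, "x": 0, "y": 0, "z": -0.8, "yaw": 0}, {"gripper": 1, "x": 0, "y": 0, "z": -0.8, "yaw": 0}, {"gripper": 1, "x": 0, "y": 0, "z": 0, "yaw": 0}])

```text
clock: 9.97
tool_pos: [0.4639, -0.0408, 0.1969]
orientation: [2.466, 1.937, 0.008]
ft_force: [0.1, -1.0, 0.3]
finger_gap: 1.002
```

```bash
python3 go.py 424 133 195 -13.8;python3 - <<'E'
from h import *
im,d,p=grab("wrist"); C=cloud(d,p); P=C[d>0]
def rect(P,t):
    r=cv2.minAreaRect(P[:,:2].astype(np.float32)*1000); print(t,np.array(r[0]).round(1),np.array(r[1]).round(1),round(r[2],1),len(P),P[:,2].mean().round(4),P[:,2].max().round(4))
m=(np.hypot(P[:,0]-.46,P[:,1]+.04)<.05)
for a,b in((.048,.06),(.07,.1)):
    k=m&(P[:,2]>a)&(P[:,2]<b)
    if k.sum()>9: rect(P[k],(a,b))
m=(np.hypot(P[:,0]-.424,P[:,1]-.1325)<.035)&(P[:,2]>.05)&(P[:,2]<.07)
if m.sum()>9: rect(P[m],"ring top")
t,d,p=grab("top"); C=cloud(d,p); P=C[d>0]; m=(np.hypot(P[:,0]-.424,P[:,1]-.1325)<.035)&(P[:,2]>.05)&(P[:,2]<.07)
if m.sum()>9: rect(P[m],"ring top, top cam")
cv2.imwrite("pics/w2.png",im[...,::-1])
E
```

```text
t 9.97 pos [463.9 -40.8 196.9] psi -13.7 tilt 0.43 gap 1.002 F [ 0.1 -1.   0.3] j6 0.06
units xyz [ 6.37 -3.2   0.06] yaw units 0.01660295627834311
if yawed first [ 6.37 -3.21  0.08]
(0.048, 0.06) [459.1 -39.6] [79.8 77.3] 75.6 899 0.0526 0.0598
(0.07, 0.1) [460.5 -39.2] [33.4 10.4] 76.2 589 0.0825 0.0856
ring top [420.6 113.6] [ 9.1 34.8] 77.3 478 0.0596 0.0645
ring top, top cam [416.8 110.7] [ 4.3 24.9] 73.9 27 0.0585 0.0646
```

View pics/w2.png

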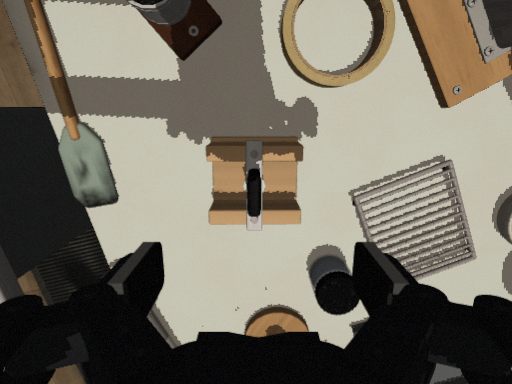

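The wrist view shows the bar across both rails at (254,185), with the grip top at 84 mm as expected. The core hangs correctly, so I go back for the ring.

>>> step_arm(steps=[{"gripper": 1, "x": 0.8, "y": -0.4, "z": 0, "yaw": 0}, {"gripper": 1, "x": 0.8, "y": -0.4, "z": 0, "yaw": 0}, {"gripper": 1, "x": 0.8, "y": -0.4, "z": 0, "yaw": 0}, {"gripper": 1, "x": 0.8, "y": -0.4, "z": 0, "yaw": 0}, {"gripper": 1, "x": 0.8, "y": -0.4, "z": 0, "yaw": 0}, {"gripper": 1, "x": 0.8, "y": -0.4, "z": 0, "yaw": 0}, {"gripper": 1, "x": 0.8, "y": -0.4, "z": 0, "yaw": 0}, {"gripper": 1, "x": 0.77, "y": -0.4, "z": 0, "yaw": 0}])

```text
clock: 10.73
tool_pos: [0.42, 0.1341, 0.1918]
orientation: [-2.47, -1.94, 0.004]
ft_force: [0.7, 0.7, 1.6]
finger_gap: 0.997
```

>>> step_arm(steps=[{"gripper": 1, "x": 0, "y": 0, "z": 0, "yaw": 0.95}, {"gripper": 1, "x": 0, "y": 0, "z": 0, "yaw": 0.95}, {"gripper": 1, "x": 0, "y": 0, "z": 0, "yaw": 0.95}, {"gripper": 1, "x": 0, "y": 0, "z": 0, "yaw": 0.95}, {"gripper": 1, "x": 0, "y": 0, "z": 0, "yaw": 0.95}, {"gripper": 1, "x": 0, "y": 0, "z": 0, "yaw": 0.95}, {"gripper": 1, "x": 0, "y": 0, "z": 0, "yaw": 0}, {"gripper": 1, "x": 0, "y": 0, "z": 0, "yaw": 0}])

```text
clock: 11.4
tool_pos: [0.4206, 0.1332, 0.1922]
orientation: [-2.93, -1.132, 0.004]
ft_force: [-0.5, 0.1, -0.3]
finger_gap: 0.998
```

```bash
cat > look.py <<'E'
import sys; from h import *
im,d,p=grab("wrist"); C=cloud(d,p); P=C[d>0]
x,y,R,a,b=map(float,sys.argv[1:6])
m=(np.hypot(P[:,0]-x/1000,P[:,1]-y/1000)<R/1000)&(P[:,2]>a/1000)&(P[:,2]<b/1000)
if m.sum()>9:
    Q=P[m]; r=cv2.minAreaRect(Q[:,:2].astype(np.float32)*1000); c,rad=cv2.minEnclosingCircle(Q[:,:2].astype(np.float32)*1000)
    print(np.array(r[0]).round(1),np.array(r[1]).round(1),round(r[2],1),len(Q),"z",np.median(Q[:,2]).round(4),"circle",np.array(c).round(1),round(rad,1))
if len(sys.argv)>6: cv2.imwrite(f"pics/{sys.argv[6]}.png",im[...,::-1])
E
python3 look.py 424 133 35 50 70; python3 go.py 424 133 48 -48
```

```text
[423.9 133. ] [46.1 46.6] 87.3 2058 z 0.0621 circle [424.  132.9] 23.7
t 11.45 pos [420.8 133.2 192.4] psi -47.75 tilt 0.11 gap 1.0 F [-0.2 -0.2 -0.7] j6 1.04
units xyz [0.1  0.1  5.78] yaw units 0.041555033654934924
if yawed first [0.09 0.09 5.78]
```

>>> step_arm(steps=[{"gripper": 1, "x": 0.1, "y": 0.1, "z": 0.7, "yaw": 0}, {"gripper": 1, "x": 0, "y": 0, "z": 0.7, "yaw": 0}, {"gripper": 1, "x": 0, "y": 0, "z": 0.7, "yaw": 0}, {"gripper": 1, "x": 0, "y": 0, "z": 0.7, "yaw": 0}, {"gripper": 1, "x": 0, "y": 0, "z": 0.7, "yaw": 0}, {"gripper": 1, "x": 0, "y": 0, "z": 0.7, "yaw": 0}, {"gripper": 1, "x": 0, "y": 0, "z": 0.7, "yaw": 0}, {"gripper": 1, "x": 0, "y": 0, "z": 0.6, "yaw": 0}, {"gripper": 1, "x": 0, "y": 0, "z": 0.25, "yaw": 0}, {"gripper": 1, "x": 0, "y": 0, "z": 0, "yaw": 0}, {"gripper": 1, "x": 0, "y": 0, "z": 0, "yaw": 0}])

```text
clock: 12.37
tool_pos: [0.4249, 0.1331, 0.0494]
orientation: [-2.931, -1.129, 0.001]
ft_force: [0.5, -0.2, 0.4]
finger_gap: 0.999
```

>>> step_arm(steps=[{"gripper": 0.3, "x": 0, "y": 0, "z": 0, "yaw": 0}, {"gripper": 0.3, "x": 0, "y": 0, "z": 0, "yaw": 0}, {"gripper": 0.3, "x": 0, "y": 0, "z": 0, "yaw": 0}, {"gripper": 0.3, "x": 0, "y": 0, "z": 0, "yaw": 0}, {"gripper": 0.3, "x": 0, "y": 0, "z": 0, "yaw": 0}, {"gripper": 0.3, "x": 0, "y": 0, "z": 0, "yaw": 0}, {"gripper": 0.3, "x": 0, "y": 0, "z": 0, "yaw": 0}, {"gripper": 0.3, "x": 0, "y": 0, "z": 0, "yaw": 0}, {"gripper": 0.3, "x": 0, "y": 0, "z": 0, "yaw": 0}], newtons=30)

```text
clock: 13.12
tool_pos: [0.4256, 0.1333, 0.0505]
orientation: [2.932, 1.129, 0.003]
ft_force: [0.0, 0.1, 6.2]
finger_gap: 0.541
```

```bash
python3 go.py 424 133 150 -48
```

```text
t 13.12 pos [425.6 133.3  50.5] psi -47.89 tilt 0.12 gap 0.541 F [0.  0.1 6.2] j6 1.04
units xyz [-0.05 -0.03 -3.98] yaw units 0.01832244263119757
if yawed first [-0.06 -0.03 -3.98]
```

>>> step_arm(steps=[{"gripper": 0.3, "x": 0, "y": 0, "z": -0.15, "yaw": 0}, {"gripper": 0.3, "x": 0, "y": 0, "z": -0.2, "yaw": 0}, {"gripper": 0.3, "x": 0, "y": 0, "z": -0.3, "yaw": 0}, {"gripper": 0.3, "x": 0, "y": 0, "z": -0.4, "yaw": 0}, {"gripper": 0.3, "x": 0, "y": 0, "z": -0.5, "yaw": 0}, {"gripper": 0.3, "x": 0, "y": 0, "z": -0.5, "yaw": 0}, {"gripper": 0.3, "x": 0, "y": 0, "z": -0.5, "yaw": 0}, {"gripper": 0.3, "x": 0, "y": 0, "z": -0.5, "yaw": 0}, {"gripper": 0.3, "x": 0, "y": 0, "z": -0.5, "yaw": 0}, {"gripper": 0.3, "x": 0, "y": 0, "z": -0.5, "yaw": 0}, {"gripper": 0.3, "x": 0, "y": 0, "z": -0.5, "yaw": 0}, {"gripper": 0.3, "x": 0, "y": 0, "z": 0, "yaw": 0}])

```text
clock: 14.12
tool_pos: [0.4264, 0.1335, 0.166]
orientation: [2.931, 1.128, 0.008]
ft_force: [1.0, -0.1, -0.5]
finger_gap: 0.545
```

```bash
python3 go.py 438.5 -230.5 160 -48
python3 - <<'E'
from h import *
im,d,p=grab("side"); cv2.imwrite("pics/s3.png",cv2.resize(im[180:330,180:380],None,fx=3,fy=3)[...,::-1])
E
```

```text
t 14.12 pos [426.4 133.5 166. ] psi -47.9 tilt 0.29 gap 0.545 F [ 1.  -0.1 -0.5] j6 1.04
units xyz [-9.4  11.13  0.22] yaw units 0.016820718812027735
if yawed first [-9.38 11.14  0.24]
```

View pics/s3.png

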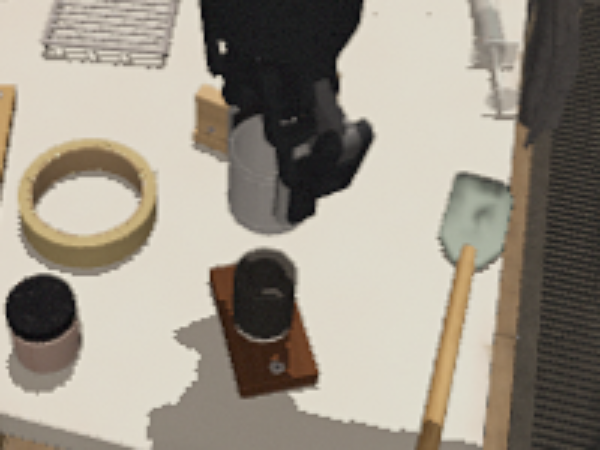

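The ring is off at (265,180) and the casting still stands on the base at (265,295). Now to the post.

>>> step_arm(steps=[{"gripper": 0.3, "x": -0.78, "y": 0.93, "z": 0, "yaw": 0}, {"gripper": 0.3, "x": -0.78, "y": 0.93, "z": 0, "yaw": 0}, {"gripper": 0.3, "x": -0.78, "y": 0.93, "z": 0, "yaw": 0}, {"gripper": 0.3, "x": -0.78, "y": 0.93, "z": 0, "yaw": 0}, {"gripper": 0.3, "x": -0.78, "y": 0.93, "z": 0, "yaw": 0}, {"gripper": 0.3, "x": -0.78, "y": 0.93, "z": 0, "yaw": 0}, {"gripper": 0.3, "x": -0.78, "y": 0.93, "z": 0, "yaw": 0}, {"gripper": 0.3, "x": -0.78, "y": 0.93, "z": 0, "yaw": 0}, {"gripper": 0.3, "x": -0.78, "y": 0.93, "z": 0, "yaw": 0}, {"gripper": 0.3, "x": -0.78, "y": 0.93, "z": 0, "yaw": 0}, {"gripper": 0.3, "x": -0.78, "y": 0.93, "z": 0, "yaw": 0}, {"gripper": 0.3, "x": -0.78, "y": 0.93, "z": 0, "yaw": 0}])

```text
clock: 15.17
tool_pos: [0.4375, -0.2319, 0.1625]
orientation: [-2.931, -1.127, 0.001]
ft_force: [0.9, 0.1, -1.3]
finger_gap: 0.543
```

>>> step_arm(steps=[{"gripper": 0.3, "x": 0, "y": 0, "z": 0, "yaw": 0}, {"gripper": 0.3, "x": 0, "y": 0, "z": 0, "yaw": 0}])

```text
clock: 15.33
tool_pos: [0.438, -0.2321, 0.1625]
orientation: [-2.933, -1.123, 0.001]
ft_force: [-0.6, 0.9, -0.2]
finger_gap: 0.549
```

```bash
python3 go.py 438.5 -231 49 -48; python3 look.py 438 -231 45 8 16 w3;python3 look.py 438 -231 16 40 80
python3 - <<'E'
from h import *
p=robot.camera_params("wrist");print(np.array(p["extrinsics"]).round(3)[:3,3])
E
```

```text
t 15.33 pos [ 438.  -232.1  162.5] psi -48.08 tilt 0.07 gap 0.549 F [-0.6  0.9 -0.2] j6 0.27
units xyz [ 0.04 -0.01  4.54] yaw units -0.013624215926891262
if yawed first [ 0.04 -0.02  4.54]
[ 445.5 -226.6] [61.5 75.4] 39.8 3825 z 0.0128 circle [ 440.1 -231.2] 37.9
[ 444.3 -227.5] [10.9 21.7] 41.5 445 z 0.0654 circle [ 440.3 -231. ] 10.9
[ 0.485 -0.186  0.284]
```

View pics/w3.png

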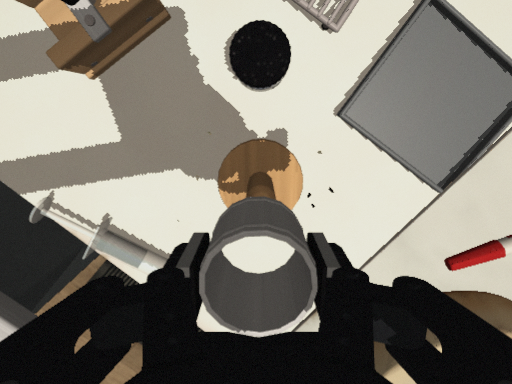

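The wrist view shows the post under the ring, with the disc at (260,175). The fitted circle is centred at (440,-231) with radius 38 mm, which matches. I lower with a 2 mm correction.

>>> step_arm(steps=[{"gripper": 0.3, "x": 0.09, "y": 0.02, "z": 0.4, "yaw": 0}, {"gripper": 0.3, "x": 0, "y": 0, "z": 0.5, "yaw": 0}, {"gripper": 0.3, "x": 0, "y": 0, "z": 0.5, "yaw": 0}, {"gripper": 0.3, "x": 0, "y": 0, "z": 0.5, "yaw": 0}, {"gripper": 0.3, "x": 0, "y": 0, "z": 0.5, "yaw": 0}, {"gripper": 0.3, "x": 0, "y": 0, "z": 0.5, "yaw": 0}, {"gripper": 0.3, "x": 0, "y": 0, "z": 0.5, "yaw": 0}, {"gripper": 0.3, "x": 0, "y": 0, "z": 0.5, "yaw": 0}, {"gripper": 0.3, "x": 0, "y": 0, "z": 0.4, "yaw": 0}, {"gripper": 0.3, "x": 0, "y": 0, "z": 0.2, "yaw": 0}, {"gripper": 0.3, "x": 0, "y": 0, "z": 0, "yaw": 0}, {"gripper": 0.3, "x": 0, "y": 0, "z": 0, "yaw": 0}])

```text
clock: 16.43
tool_pos: [0.4403, -0.2287, 0.0505]
orientation: [-2.931, -1.13, 0.001]
ft_force: [0.1, 0.1, -0.4]
finger_gap: 0.542
```

```bash
python3 go.py 440 -231 48.5 -48
```

```text
t 16.43 pos [ 440.3 -228.7   50.5] psi -47.84 tilt 0.05 gap 0.542 F [ 0.1  0.1 -0.4] j6 0.27
units xyz [-0.07  0.06  0.08] yaw units 0.02700339101229569
if yawed first [-0.07  0.06  0.08]
```

>>> step_arm(steps=[{"gripper": 0.3, "x": -0.03, "y": 0.03, "z": 0.05, "yaw": 0}, {"gripper": 0.3, "x": 0, "y": 0, "z": 0.03, "yaw": 0}, {"gripper": 0.3, "x": 0, "y": 0, "z": 0, "yaw": 0}, {"gripper": 1, "x": 0, "y": 0, "z": 0, "yaw": 0}, {"gripper": 1, "x": 0, "y": 0, "z": 0, "yaw": 0}, {"gripper": 1, "x": 0, "y": 0, "z": 0, "yaw": 0}, {"gripper": 1, "x": 0, "y": 0, "z": 0, "yaw": 0}, {"gripper": 1, "x": 0, "y": 0, "z": 0, "yaw": 0}, {"gripper": 1, "x": 0, "y": 0, "z": 0, "yaw": 0}])

```text
clock: 17.18
tool_pos: [0.4403, -0.2307, 0.0489]
orientation: [2.932, 1.128, 0.0]
ft_force: [-0.9, 1.0, -0.4]
finger_gap: 0.998
```

>>> step_arm(steps=[{"gripper": 1, "x": 0, "y": 0, "z": -0.5, "yaw": 0}, {"gripper": 1, "x": 0, "y": 0, "z": -0.9, "yaw": 0}, {"gripper": 1, "x": 0, "y": 0, "z": -0.9, "yaw": 0}, {"gripper": 1, "x": 0, "y": 0, "z": -0.9, "yaw": 0}, {"gripper": 1, "x": 0, "y": 0, "z": -0.9, "yaw": 0}, {"gripper": 1, "x": 0, "y": 0, "z": -0.9, "yaw": 0}, {"gripper": 1, "x": 0, "y": 0, "z": -0.6, "yaw": 0}, {"gripper": 1, "x": 0, "y": 0, "z": 0, "yaw": 0}])

```text
clock: 17.85
tool_pos: [0.4422, -0.2319, 0.1921]
orientation: [2.927, 1.126, 0.007]
ft_force: [-0.0, 0.5, 0.1]
finger_gap: 1.0
```

```bash
python3 go.py 424 132.5 190 -48; python3 look.py 440 -231 30 55 64; python3 look.py 608 -132 57 11 22;python3 look.py 440 -231 12 66 80
```

```text
t 17.85 pos [ 442.2 -231.9  192.1] psi -47.9 tilt 0.4 gap 1.0 F [-0.   0.5  0.1] j6 0.27
units xyz [  9.23 -11.3    0.03] yaw units 0.016319910085452232
if yawed first [  9.21 -11.32   0.08]
[ 439.3 -231.2] [46.6 46.1] 43.0 736 z 0.0604 circle [ 438.9 -231.1] 23.7
[ 576.7 -167.3] [20.  74.3] 41.9 791 z 0.0159 circle [ 584.1 -160.7] 37.1
[ 440.2 -231.2] [19.4 20. ] 59.9 486 z 0.0718 circle [ 440.4 -231.2] 10.3
```

Ring top is at 60 mm, centred within about 1 mm of the post, so it is seated. Back to the stack for the casting.

>>> step_arm(steps=[{"gripper": 1, "x": 0.77, "y": -0.94, "z": 0, "yaw": 0}, {"gripper": 1, "x": 0.77, "y": -0.94, "z": 0, "yaw": 0}, {"gripper": 1, "x": 0.77, "y": -0.94, "z": 0, "yaw": 0}, {"gripper": 1, "x": 0.77, "y": -0.94, "z": 0, "yaw": 0}, {"gripper": 1, "x": 0.77, "y": -0.94, "z": 0, "yaw": 0}, {"gripper": 1, "x": 0.77, "y": -0.94, "z": 0, "yaw": 0}, {"gripper": 1, "x": 0.77, "y": -0.94, "z": 0, "yaw": 0}, {"gripper": 1, "x": 0.77, "y": -0.94, "z": 0, "yaw": 0}, {"gripper": 1, "x": 0.77, "y": -0.94, "z": 0, "yaw": 0}, {"gripper": 1, "x": 0.77, "y": -0.94, "z": 0, "yaw": 0}, {"gripper": 1, "x": 0.77, "y": -0.94, "z": 0, "yaw": 0}, {"gripper": 1, "x": 0.77, "y": -0.94, "z": 0, "yaw": 0}])

```text
clock: 19.0
tool_pos: [0.4211, 0.1346, 0.1872]
orientation: [-2.932, -1.128, 0.005]
ft_force: [0.4, -0.1, -0.4]
finger_gap: 0.998
```

>>> step_arm(steps=[{"gripper": 1, "x": 0, "y": 0, "z": 0, "yaw": 0}, {"gripper": 1, "x": 0, "y": 0, "z": 0, "yaw": 0}, {"gripper": 1, "x": 0, "y": 0, "z": 0, "yaw": 0}])

```text
clock: 19.25
tool_pos: [0.4217, 0.1331, 0.1876]
orientation: [2.931, 1.13, -0.005]
ft_force: [0.2, -1.0, -0.9]
finger_gap: 1.0
```

```bash
python3 go.py 424 132.5 46 -48; python3 look.py 424 132.5 30 52 70;python3 look.py 424 132.5 60 7 22
```

```text
t 19.25 pos [421.7 133.1 187.6] psi -47.84 tilt 0.17 gap 1.0 F [ 0.2 -1.  -0.9] j6 1.05
units xyz [0.07 0.08 5.66] yaw units 0.026900107942253726
if yawed first [0.05 0.08 5.66]
[424.2 132.1] [38.3 38.1] 8.0 1335 z 0.0621 circle [423.9 132.2] 19.5
[423.9 132.5] [50.  90.2] 27.2 3151 z 0.0148 circle [423.9 132.9] 50.5
```

>>> step_arm(steps=[{"gripper": 1, "x": 0.06, "y": 0.08, "z": 0.7, "yaw": 0}, {"gripper": 1, "x": 0, "y": 0, "z": 0.7, "yaw": 0}, {"gripper": 1, "x": 0, "y": 0, "z": 0.7, "yaw": 0}, {"gripper": 1, "x": 0, "y": 0, "z": 0.7, "yaw": 0}, {"gripper": 1, "x": 0, "y": 0, "z": 0.7, "yaw": 0}, {"gripper": 1, "x": 0, "y": 0, "z": 0.7, "yaw": 0}, {"gripper": 1, "x": 0, "y": 0, "z": 0.7, "yaw": 0}, {"gripper": 1, "x": 0, "y": 0, "z": 0.5, "yaw": 0}, {"gripper": 1, "x": 0, "y": 0, "z": 0.2, "yaw": 0}, {"gripper": 1, "x": 0, "y": 0, "z": 0, "yaw": 0}, {"gripper": 1, "x": 0, "y": 0, "z": 0, "yaw": 0}])

```text
clock: 20.27
tool_pos: [0.4253, 0.1323, 0.0488]
orientation: [-2.933, -1.126, 0.001]
ft_force: [0.4, -0.0, 0.3]
finger_gap: 1.001
```

>>> step_arm(steps=[{"gripper": 0.3, "x": 0, "y": 0, "z": 0, "yaw": 0}, {"gripper": 0.3, "x": 0, "y": 0, "z": 0, "yaw": 0}, {"gripper": 0.3, "x": 0, "y": 0, "z": 0, "yaw": 0}, {"gripper": 0.3, "x": 0, "y": 0, "z": 0, "yaw": 0}, {"gripper": 0.3, "x": 0, "y": 0, "z": 0, "yaw": 0}, {"gripper": 0.3, "x": 0, "y": 0, "z": 0, "yaw": 0}, {"gripper": 0.3, "x": 0, "y": 0, "z": 0, "yaw": 0}, {"gripper": 0.3, "x": 0, "y": 0, "z": 0, "yaw": 0}, {"gripper": 0.3, "x": 0, "y": 0, "z": 0, "yaw": 0}, {"gripper": 0.3, "x": 0, "y": 0, "z": 0, "yaw": 0}], newtons=30)

```text
clock: 21.1
tool_pos: [0.4256, 0.1331, 0.0496]
orientation: [2.931, 1.129, 0.002]
ft_force: [-0.5, -0.9, 5.9]
finger_gap: 0.451
```

>>> step_arm(steps=[{"gripper": 0.3, "x": 0, "y": 0, "z": -0.15, "yaw": 0}, {"gripper": 0.3, "x": 0, "y": 0, "z": -0.2, "yaw": 0}, {"gripper": 0.3, "x": 0, "y": 0, "z": -0.3, "yaw": 0}, {"gripper": 0.3, "x": 0, "y": 0, "z": -0.4, "yaw": 0}, {"gripper": 0.3, "x": 0, "y": 0, "z": -0.5, "yaw": 0}, {"gripper": 0.3, "x": 0, "y": 0, "z": -0.5, "yaw": 0}, {"gripper": 0.3, "x": 0, "y": 0, "z": -0.5, "yaw": 0}, {"gripper": 0.3, "x": 0, "y": 0, "z": -0.5, "yaw": 0}, {"gripper": 0.3, "x": 0, "y": 0, "z": -0.5, "yaw": 0}, {"gripper": 0.3, "x": 0, "y": 0, "z": -0.4, "yaw": 0}, {"gripper": 0.3, "x": 0, "y": 0, "z": -0.3, "yaw": 0}, {"gripper": 0.3, "x": 0, "y": 0, "z": 0, "yaw": 0}])

```text
clock: 22.1
tool_pos: [0.4261, 0.1332, 0.1568]
orientation: [2.931, 1.128, 0.005]
ft_force: [0.6, 0.4, -1.5]
finger_gap: 0.445
```

```bash
python3 go.py 607 -132 155 -48;python3 - <<'E'
from h import *
im,d,p=grab("side"); cv2.imwrite("pics/s4.png",cv2.resize(im[180:330,180:380],None,fx=3,fy=3)[...,::-1])
E
```

```text
t 22.1 pos [426.1 133.2 156.8] psi -47.9 tilt 0.2 gap 0.445 F [ 0.6  0.4 -1.5] j6 1.04
units xyz [-1.74 12.72  0.09] yaw units 0.01709066625710894
if yawed first [-1.72 12.73  0.07]
```

View pics/s4.png

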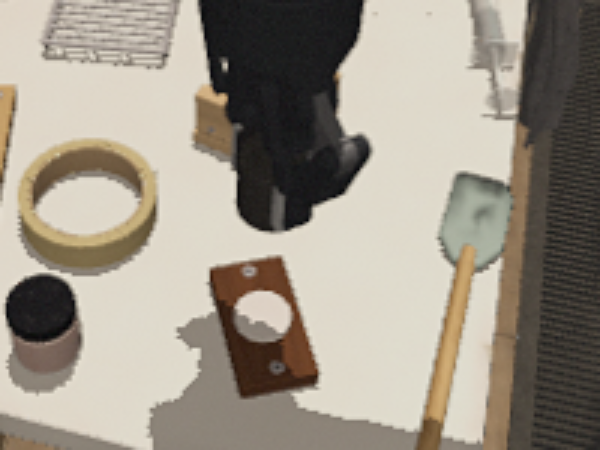

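The casting is held upright at (275,180) and the base is bare at (265,325). Now to the rack.

>>> step_arm(steps=[{"gripper": 0.3, "x": -0.14, "y": 0.6, "z": 0, "yaw": 0}, {"gripper": 0.3, "x": -0.14, "y": 0.9, "z": 0, "yaw": 0}, {"gripper": 0.3, "x": -0.14, "y": 0.95, "z": 0, "yaw": 0}, {"gripper": 0.3, "x": -0.14, "y": 0.95, "z": 0, "yaw": 0}, {"gripper": 0.3, "x": -0.14, "y": 0.95, "z": 0, "yaw": 0}, {"gripper": 0.3, "x": -0.14, "y": 0.95, "z": 0, "yaw": 0}, {"gripper": 0.3, "x": -0.14, "y": 0.95, "z": 0, "yaw": 0}, {"gripper": 0.3, "x": -0.14, "y": 0.95, "z": 0, "yaw": 0}, {"gripper": 0.3, "x": -0.14, "y": 0.95, "z": 0, "yaw": 0}, {"gripper": 0.3, "x": -0.14, "y": 0.9, "z": 0, "yaw": 0}, {"gripper": 0.3, "x": -0.14, "y": 0.9, "z": 0, "yaw": 0}, {"gripper": 0.3, "x": -0.14, "y": 0.8, "z": 0, "yaw": 0}])

```text
clock: 23.15
tool_pos: [0.5743, -0.0958, 0.1539]
orientation: [-2.931, -1.127, 0.002]
ft_force: [-0.7, 0.3, -1.1]
finger_gap: 0.447
```

>>> step_arm(steps=[{"gripper": 0.3, "x": 0, "y": 0.6, "z": 0, "yaw": 0}, {"gripper": 0.3, "x": 0, "y": 0.6, "z": 0, "yaw": 0}, {"gripper": 0.3, "x": 0, "y": 0.6, "z": 0, "yaw": 0}, {"gripper": 0.3, "x": 0, "y": 0, "z": 0, "yaw": 0}, {"gripper": 0.3, "x": 0, "y": 0, "z": 0, "yaw": 0}])

```text
clock: 23.57
tool_pos: [0.6038, -0.1282, 0.1538]
orientation: [-2.931, -1.126, 0.003]
ft_force: [-0.9, 0.5, -0.7]
finger_gap: 0.447
```

```bash
python3 go.py 607 -132 48 -48; python3 look.py 607 -132 75 10 20 w4
python3 - <<'E'
from h import *
im,d,p=grab("top"); cv2.imwrite("pics/t4.png",cv2.resize(im[110:190,240:340],None,fx=4,fy=4)[...,::-1])
E
```

```text
t 23.57 pos [ 603.8 -128.2  153.8] psi -47.96 tilt 0.13 gap 0.447 F [-0.9  0.5 -0.7] j6 0.56
units xyz [-0.    0.21  4.23] yaw units 0.006421740039741053
if yawed first [-0.01  0.2   4.23]
[ 610.1 -131.2] [101.2 115.2] 8.6 6567 z 0.0162 circle [ 609.9 -130.3] 73.8
```

View pics/w4.png

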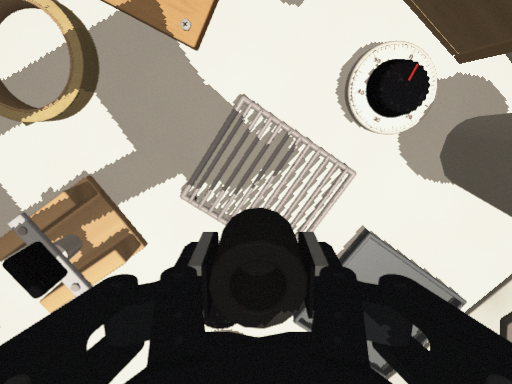

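The wrist view shows the rack at (270,165), partly hidden by the held casting. The fit gives (610,-131), in line with the top camera's (609,-132). I descend gently.

>>> step_arm(steps=[{"gripper": 0.3, "x": 0.08, "y": 0.25, "z": 0.4, "yaw": 0}, {"gripper": 0.3, "x": 0, "y": 0, "z": 0.5, "yaw": 0}, {"gripper": 0.3, "x": 0, "y": 0, "z": 0.5, "yaw": 0}, {"gripper": 0.3, "x": 0, "y": 0, "z": 0.5, "yaw": 0}, {"gripper": 0.3, "x": 0, "y": 0, "z": 0.5, "yaw": 0}, {"gripper": 0.3, "x": 0, "y": 0, "z": 0.5, "yaw": 0}, {"gripper": 0.3, "x": 0, "y": 0, "z": 0.4, "yaw": 0}, {"gripper": 0.3, "x": 0, "y": 0, "z": 0.3, "yaw": 0}, {"gripper": 0.3, "x": 0, "y": 0, "z": 0.3, "yaw": 0}, {"gripper": 0.3, "x": 0, "y": 0, "z": 0.2, "yaw": 0}, {"gripper": 0.3, "x": 0, "y": 0, "z": 0, "yaw": 0}, {"gripper": 0.3, "x": 0, "y": 0, "z": 0, "yaw": 0}])

```text
clock: 24.67
tool_pos: [0.61, -0.1313, 0.0525]
orientation: [-2.932, -1.128, 0.0]
ft_force: [-0.2, 0.5, -1.8]
finger_gap: 0.446
```

```bash
python3 go.py 609.5 -131.5 47.6 -48
```

```text
t 24.67 pos [ 610.  -131.3   52.5] psi -47.9 tilt 0.01 gap 0.446 F [-0.2  0.5 -1.8] j6 0.56
units xyz [-0.02 -0.01  0.19] yaw units 0.016708028213348786
if yawed first [-0.02 -0.01  0.19]
```

>>> step_arm(steps=[{"gripper": 0.3, "x": 0, "y": 0, "z": 0.06, "yaw": 0}, {"gripper": 0.3, "x": 0, "y": 0, "z": 0.06, "yaw": 0}, {"gripper": 0.3, "x": 0, "y": 0, "z": 0.05, "yaw": 0}, {"gripper": 0.3, "x": 0, "y": 0, "z": 0, "yaw": 0}, {"gripper": 0.3, "x": 0, "y": 0, "z": 0, "yaw": 0}])

```text
clock: 25.08
tool_pos: [0.61, -0.1313, 0.0485]
orientation: [2.932, 1.128, 0.0]
ft_force: [-0.0, 0.7, -1.1]
finger_gap: 0.445
```

>>> step_arm(steps=[{"gripper": 0.3, "x": 0, "y": 0, "z": 0.04, "yaw": 0}, {"gripper": 0.3, "x": 0, "y": 0, "z": 0.03, "yaw": 0}, {"gripper": 0.3, "x": 0, "y": 0, "z": 0, "yaw": 0}, {"gripper": 0.3, "x": 0, "y": 0, "z": 0, "yaw": 0}])

```text
clock: 25.42
tool_pos: [0.6102, -0.1314, 0.0476]
orientation: [2.931, 1.128, 0.001]
ft_force: [-1.4, 0.4, 5.5]
finger_gap: 0.45
```

Contact shows as a step to +5.5 N. I release and lift.

>>> step_arm(steps=[{"gripper": 0.6, "x": 0, "y": 0, "z": 0, "yaw": 0}, {"gripper": 0.8, "x": 0, "y": 0, "z": 0, "yaw": 0}, {"gripper": 1, "x": 0, "y": 0, "z": 0, "yaw": 0}, {"gripper": 1, "x": 0, "y": 0, "z": 0, "yaw": 0}, {"gripper": 1, "x": 0, "y": 0, "z": 0, "yaw": 0}, {"gripper": 1, "x": 0, "y": 0, "z": 0, "yaw": 0}, {"gripper": 1, "x": 0, "y": 0, "z": 0, "yaw": 0}])

```text
clock: 26.0
tool_pos: [0.61, -0.1313, 0.0464]
orientation: [-2.932, -1.128, 0.0]
ft_force: [0.7, 0.5, 0.1]
finger_gap: 0.999
```

>>> step_arm(steps=[{"gripper": 1, "x": 0, "y": 0, "z": -0.5, "yaw": 0}, {"gripper": 1, "x": 0, "y": 0, "z": -0.9, "yaw": 0}, {"gripper": 1, "x": 0, "y": 0, "z": -0.9, "yaw": 0}, {"gripper": 1, "x": 0, "y": 0, "z": -0.9, "yaw": 0}, {"gripper": 1, "x": 0, "y": 0, "z": -0.9, "yaw": 0}, {"gripper": 1, "x": 0, "y": 0, "z": -0.9, "yaw": 0}, {"gripper": 1, "x": 0, "y": 0, "z": -0.6, "yaw": 0}, {"gripper": 1, "x": 0, "y": 0, "z": 0, "yaw": 0}])

```text
clock: 26.67
tool_pos: [0.6123, -0.132, 0.1906]
orientation: [2.928, 1.127, 0.01]
ft_force: [-0.2, 0.6, 0.1]
finger_gap: 1.0
```

```bash
python3 go.py 424 132.5 190 27.3; python3 look.py 610 -131 30 50 70; python3 look.py 589 -294 85 9 20
```

```text
t 26.67 pos [ 612.3 -132.   190.6] psi -47.91 tilt 0.44 gap 1.0 F [-0.2  0.6  0.1] j6 0.56
units xyz [  1.5  -12.9   -0.05] yaw units -12.534194374248095
if yawed first [12.85 -1.84  0.02]
[ 608.3 -131.5] [38.2 38.1] 41.7 1273 z 0.06 circle [ 608.2 -131.9] 19.5
[ 589.4 -293.6] [113.9 121.7] 6.5 1209 z 0.0142 circle [ 589.6 -293.7] 81.9
```

>>> step_arm(steps=[{"gripper": 1, "x": 0.12, "y": -0.99, "z": 0, "yaw": 0}, {"gripper": 1, "x": 0.12, "y": -0.99, "z": 0, "yaw": 0}, {"gripper": 1, "x": 0.12, "y": -0.99, "z": 0, "yaw": 0}, {"gripper": 1, "x": 0.12, "y": -0.99, "z": 0, "yaw": 0}, {"gripper": 1, "x": 0.12, "y": -0.99, "z": 0, "yaw": 0}, {"gripper": 1, "x": 0.12, "y": -0.99, "z": 0, "yaw": 0}, {"gripper": 1, "x": 0.12, "y": -0.99, "z": 0, "yaw": 0}, {"gripper": 1, "x": 0.12, "y": -0.99, "z": 0, "yaw": 0}, {"gripper": 1, "x": 0.12, "y": -0.99, "z": 0, "yaw": 0}, {"gripper": 1, "x": 0.12, "y": -0.99, "z": 0, "yaw": 0}, {"gripper": 1, "x": 0.12, "y": -0.99, "z": 0, "yaw": 0}, {"gripper": 1, "x": 0.12, "y": -0.99, "z": 0, "yaw": 0}])

```text
clock: 27.77
tool_pos: [0.4354, 0.1138, 0.1848]
orientation: [-2.931, -1.128, 0.006]
ft_force: [0.1, 0.3, 0.3]
finger_gap: 1.0
```

>>> step_arm(steps=[{"gripper": 1, "x": 0.1, "y": -0.9, "z": 0, "yaw": 0}, {"gripper": 1, "x": 0, "y": 0, "z": 0, "yaw": -1}, {"gripper": 1, "x": 0, "y": 0, "z": 0, "yaw": -1}, {"gripper": 1, "x": 0, "y": 0, "z": 0, "yaw": -1}, {"gripper": 1, "x": 0, "y": 0, "z": 0, "yaw": -1}, {"gripper": 1, "x": 0, "y": 0, "z": 0, "yaw": -1}, {"gripper": 1, "x": 0, "y": 0, "z": 0, "yaw": -1}, {"gripper": 1, "x": 0, "y": 0, "z": 0, "yaw": -1}, {"gripper": 1, "x": 0, "y": 0, "z": 0, "yaw": -1}, {"gripper": 1, "x": 0, "y": 0, "z": 0, "yaw": -1}, {"gripper": 1, "x": 0, "y": 0, "z": 0, "yaw": -1}, {"gripper": 1, "x": 0, "y": 0, "z": 0, "yaw": -1}])

```text
clock: 28.77
tool_pos: [0.423, 0.1313, 0.1848]
orientation: [-1.836, -2.546, 0.004]
ft_force: [0.3, 0.3, 0.8]
finger_gap: 1.002
```

>>> step_arm(steps=[{"gripper": 1, "x": 0, "y": 0, "z": 0, "yaw": -0.75}, {"gripper": 1, "x": 0, "y": 0, "z": 0, "yaw": -0.75}, {"gripper": 1, "x": 0, "y": 0, "z": 0, "yaw": 0}, {"gripper": 1, "x": 0, "y": 0, "z": 0, "yaw": 0}])

```text
clock: 29.1
tool_pos: [0.4234, 0.1314, 0.1853]
orientation: [-1.641, -2.676, 0.003]
ft_force: [0.6, -0.8, 0.3]
finger_gap: 0.998
```

```bash
python3 look.py 424 132.5 60 6 22;python3 go.py 424 132.5 30 27.3
```

```text
[423.7 132.3] [50.1 89.4] 27.3 4887 z 0.015 circle [423.6 132.3] 50.5
t 29.15 pos [423.6 131.4 185.5] psi 26.97 tilt 0.13 gap 1.002 F [0.2 0.6 0.4] j6 -0.27
units xyz [0.03 0.05 6.22] yaw units -0.05482187187266163
if yawed first [0.03 0.04 6.22]
```

>>> step_arm(steps=[{"gripper": 1, "x": 0.03, "y": 0.04, "z": 0.7, "yaw": -0.05}, {"gripper": 1, "x": 0, "y": 0, "z": 0.7, "yaw": 0}, {"gripper": 1, "x": 0, "y": 0, "z": 0.7, "yaw": 0}, {"gripper": 1, "x": 0, "y": 0, "z": 0.7, "yaw": 0}, {"gripper": 1, "x": 0, "y": 0, "z": 0.7, "yaw": 0}, {"gripper": 1, "x": 0, "y": 0, "z": 0.7, "yaw": 0}, {"gripper": 1, "x": 0, "y": 0, "z": 0.7, "yaw": 0}, {"gripper": 1, "x": 0, "y": 0, "z": 0.7, "yaw": 0}, {"gripper": 1, "x": 0, "y": 0, "z": 0.5, "yaw": 0}, {"gripper": 1, "x": 0, "y": 0, "z": 0.22, "yaw": 0}, {"gripper": 1, "x": 0, "y": 0, "z": 0, "yaw": 0}, {"gripper": 1, "x": 0, "y": 0, "z": 0, "yaw": 0}])

```text
clock: 30.15
tool_pos: [0.4248, 0.1327, 0.0284]
orientation: [-1.633, -2.683, 0.001]
ft_force: [-0.3, -0.5, 0.6]
finger_gap: 1.001
```

>>> step_arm(steps=[{"gripper": 0.3, "x": 0, "y": 0, "z": 0, "yaw": 0}, {"gripper": 0.3, "x": 0, "y": 0, "z": 0, "yaw": 0}, {"gripper": 0.3, "x": 0, "y": 0, "z": 0, "yaw": 0}, {"gripper": 0.3, "x": 0, "y": 0, "z": 0, "yaw": 0}, {"gripper": 0.3, "x": 0, "y": 0, "z": 0, "yaw": 0}, {"gripper": 0.3, "x": 0, "y": 0, "z": 0, "yaw": 0}, {"gripper": 0.3, "x": 0, "y": 0, "z": 0, "yaw": 0}, {"gripper": 0.3, "x": 0, "y": 0, "z": 0, "yaw": 0}, {"gripper": 0.3, "x": 0, "y": 0, "z": 0, "yaw": 0}], newtons=40)

```text
clock: 30.9
tool_pos: [0.4254, 0.1328, 0.0297]
orientation: [1.632, 2.683, 0.002]
ft_force: [-0.4, -0.4, 6.2]
finger_gap: 0.563
```

```bash
python3 go.py 424 132.5 120 27.3
```

```text
t 30.9 pos [425.4 132.8  29.7] psi 27.39 tilt 0.11 gap 0.563 F [-0.4 -0.4  6.2] j6 -0.27
units xyz [ 0.01 -0.05 -3.61] yaw units 0.014940354001339529
if yawed first [ 0.01 -0.06 -3.61]
```

>>> step_arm(steps=[{"gripper": 0.3, "x": 0, "y": 0, "z": -0.2, "yaw": 0}, {"gripper": 0.3, "x": 0, "y": 0, "z": -0.3, "yaw": 0}, {"gripper": 0.3, "x": 0, "y": 0, "z": -0.4, "yaw": 0}, {"gripper": 0.3, "x": 0, "y": 0, "z": -0.5, "yaw": 0}, {"gripper": 0.3, "x": 0, "y": 0, "z": -0.5, "yaw": 0}, {"gripper": 0.3, "x": 0, "y": 0, "z": -0.5, "yaw": 0}, {"gripper": 0.3, "x": 0, "y": 0, "z": -0.5, "yaw": 0}, {"gripper": 0.3, "x": 0, "y": 0, "z": -0.5, "yaw": 0}, {"gripper": 0.3, "x": 0, "y": 0, "z": -0.5, "yaw": 0}, {"gripper": 0.3, "x": 0, "y": 0, "z": -0.5, "yaw": 0}, {"gripper": 0.3, "x": 0, "y": 0, "z": -0.3, "yaw": 0}, {"gripper": 0.3, "x": 0, "y": 0, "z": 0, "yaw": 0}])

```text
clock: 31.9
tool_pos: [0.426, 0.133, 0.148]
orientation: [1.631, 2.682, 0.004]
ft_force: [0.4, -0.6, -1.4]
finger_gap: 0.565
```

```bash
python3 go.py 589.5 -293.6 150 6.5;python3 - <<'E'
from h import *
im,d,p=grab("side"); cv2.imwrite("pics/s5.png",cv2.resize(im[180:330,180:380],None,fx=3,fy=3)[...,::-1])
E
```

```text
t 31.9 pos [426. 133. 148.] psi 27.39 tilt 0.23 gap 0.565 F [ 0.4 -0.6 -1.4] j6 -0.27
units xyz [-18.16  -2.04  -0.07] yaw units 3.4824307086753095
if yawed first [-17.69   4.57  -0.08]
```

View pics/s5.png

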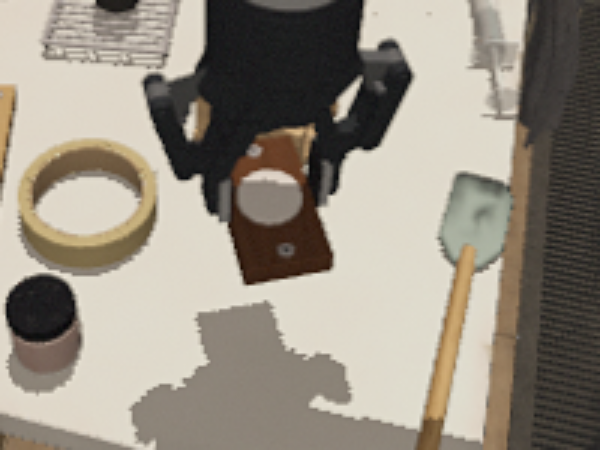

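The base is held level at (275,215). Now to the tray.

>>> step_arm(steps=[{"gripper": 0.3, "x": -0.5, "y": -0.1, "z": 0, "yaw": 0}, {"gripper": 0.3, "x": -0.9, "y": -0.1, "z": 0, "yaw": 0}, {"gripper": 0.3, "x": -0.9, "y": -0.1, "z": 0, "yaw": 0}, {"gripper": 0.3, "x": -0.9, "y": -0.1, "z": 0, "yaw": 0}, {"gripper": 0.3, "x": -0.9, "y": -0.1, "z": 0, "yaw": 0}, {"gripper": 0.3, "x": -0.9, "y": -0.1, "z": 0, "yaw": 0}, {"gripper": 0.3, "x": -0.9, "y": -0.1, "z": 0, "yaw": 0}, {"gripper": 0.3, "x": -0.9, "y": -0.1, "z": 0, "yaw": 0}, {"gripper": 0.3, "x": -0.9, "y": -0.1, "z": 0, "yaw": 0}, {"gripper": 0.3, "x": -0.9, "y": -0.1, "z": 0, "yaw": 0}, {"gripper": 0.3, "x": -0.9, "y": -0.1, "z": 0, "yaw": 0}, {"gripper": 0.3, "x": -0.9, "y": -0.1, "z": 0, "yaw": 0}])

```text
clock: 32.95
tool_pos: [0.5173, -0.1128, 0.1449]
orientation: [-1.631, -2.682, 0.001]
ft_force: [-0.2, -0.8, -1.2]
finger_gap: 0.567
```

>>> step_arm(steps=[{"gripper": 0.3, "x": -0.9, "y": -0.1, "z": 0, "yaw": 0}, {"gripper": 0.3, "x": -0.9, "y": -0.1, "z": 0, "yaw": 0}, {"gripper": 0.3, "x": -0.9, "y": -0.1, "z": 0, "yaw": 0}, {"gripper": 0.3, "x": -0.9, "y": -0.1, "z": 0, "yaw": 0}, {"gripper": 0.3, "x": -0.9, "y": -0.1, "z": 0, "yaw": 0}, {"gripper": 0.3, "x": -0.9, "y": -0.1, "z": 0, "yaw": 0}, {"gripper": 0.3, "x": -0.9, "y": -0.1, "z": 0, "yaw": 0}, {"gripper": 0.3, "x": -0.9, "y": -0.1, "z": 0, "yaw": 0}, {"gripper": 0.3, "x": -0.5, "y": 0, "z": 0, "yaw": 0}])

```text
clock: 33.7
tool_pos: [0.5889, -0.2944, 0.1446]
orientation: [-1.634, -2.683, 0.001]
ft_force: [1.0, -0.8, -2.1]
finger_gap: 0.559
```

>>> step_arm(steps=[{"gripper": 0.3, "x": 0, "y": 0, "z": 0, "yaw": 0.87}, {"gripper": 0.3, "x": 0, "y": 0, "z": 0, "yaw": 0.87}, {"gripper": 0.3, "x": 0, "y": 0, "z": 0, "yaw": 0.87}, {"gripper": 0.3, "x": 0, "y": 0, "z": 0, "yaw": 0.87}, {"gripper": 0.3, "x": 0, "y": 0, "z": 0, "yaw": 0}, {"gripper": 0.3, "x": 0, "y": 0, "z": 0, "yaw": 0}])

```text
clock: 34.2
tool_pos: [0.5882, -0.2914, 0.1452]
orientation: [-2.087, -2.346, 0.0]
ft_force: [-0.4, -0.2, -1.4]
finger_gap: 0.566
```

```bash
python3 go.py 589.5 -293.6 32.5 6.5; python3 look.py 589.5 -293.6 85 9 17 w5
```

```text
t 34.2 pos [ 588.2 -291.4  145.2] psi 6.67 tilt 0.11 gap 0.566 F [-0.4 -0.2 -1.4] j6 -0.64
units xyz [-0.1   0.05  4.51] yaw units 0.028019936883983593
if yawed first [-0.09  0.04  4.51]
[ 588.4 -281.9] [113.9  95.4] 6.5 1845 z 0.0143 circle [ 588.5 -282.1] 73.4
```

View pics/w5.png

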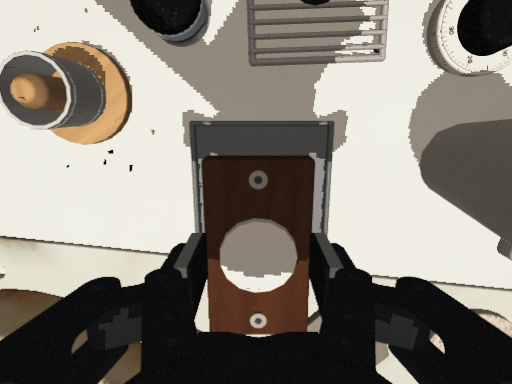

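The base is squared with the tray below it, whose rim runs from about (192,122) to (333,122). The ring on its post is visible at (50,90). I lower it.

>>> step_arm(steps=[{"gripper": 0.3, "x": -0.1, "y": 0.05, "z": 0.5, "yaw": 0}, {"gripper": 0.3, "x": 0, "y": 0, "z": 0.5, "yaw": 0}, {"gripper": 0.3, "x": 0, "y": 0, "z": 0.5, "yaw": 0}, {"gripper": 0.3, "x": 0, "y": 0, "z": 0.5, "yaw": 0}, {"gripper": 0.3, "x": 0, "y": 0, "z": 0.5, "yaw": 0}, {"gripper": 0.3, "x": 0, "y": 0, "z": 0.5, "yaw": 0}, {"gripper": 0.3, "x": 0, "y": 0, "z": 0.5, "yaw": 0}, {"gripper": 0.3, "x": 0, "y": 0, "z": 0.4, "yaw": 0}, {"gripper": 0.3, "x": 0, "y": 0, "z": 0.3, "yaw": 0}, {"gripper": 0.3, "x": 0, "y": 0, "z": 0.2, "yaw": 0}, {"gripper": 0.3, "x": 0, "y": 0, "z": 0, "yaw": 0}, {"gripper": 0.3, "x": 0, "y": 0, "z": 0, "yaw": 0}])

```text
clock: 35.25
tool_pos: [0.5904, -0.2945, 0.036]
orientation: [-2.092, -2.344, -0.0]
ft_force: [0.9, -0.0, -1.3]
finger_gap: 0.557
```

>>> step_arm(steps=[{"gripper": 0.3, "x": 0, "y": 0, "z": 0.06, "yaw": 0}, {"gripper": 0.3, "x": 0, "y": 0, "z": 0.04, "yaw": 0}, {"gripper": 0.3, "x": 0, "y": 0, "z": 0, "yaw": 0}, {"gripper": 0.3, "x": 0, "y": 0, "z": 0, "yaw": 0}])

```text
clock: 35.58
tool_pos: [0.5904, -0.2945, 0.034]
orientation: [2.091, 2.344, 0.0]
ft_force: [-0.2, -0.8, -1.9]
finger_gap: 0.563
```

>>> step_arm(steps=[{"gripper": 0.3, "x": 0, "y": 0, "z": 0.05, "yaw": 0}, {"gripper": 0.3, "x": 0, "y": 0, "z": 0.03, "yaw": 0}, {"gripper": 0.3, "x": 0, "y": 0, "z": 0, "yaw": 0}, {"gripper": 0.73, "x": 0, "y": 0, "z": 0, "yaw": 0}, {"gripper": 0.73, "x": 0, "y": 0, "z": 0, "yaw": 0}, {"gripper": 0.73, "x": 0, "y": 0, "z": 0, "yaw": 0}, {"gripper": 0.73, "x": 0, "y": 0, "z": 0, "yaw": 0}, {"gripper": 0.73, "x": 0, "y": 0, "z": 0, "yaw": 0}])

```text
clock: 36.25
tool_pos: [0.5902, -0.2944, 0.0314]
orientation: [-2.091, -2.344, 0.0]
ft_force: [0.3, 0.7, 1.0]
finger_gap: 0.727
```

>>> step_arm(steps=[{"gripper": 0.73, "x": 0, "y": 0, "z": -0.4, "yaw": 0}, {"gripper": 0.73, "x": 0, "y": 0, "z": -0.8, "yaw": 0}, {"gripper": 0.73, "x": 0, "y": 0, "z": -0.9, "yaw": 0}, {"gripper": 0.73, "x": 0, "y": 0, "z": -0.9, "yaw": 0}, {"gripper": 0.73, "x": 0, "y": 0, "z": -0.9, "yaw": 0}, {"gripper": 0.73, "x": 0, "y": 0, "z": -0.9, "yaw": 0}, {"gripper": 0.73, "x": 0, "y": 0, "z": -0.9, "yaw": 0}, {"gripper": 1, "x": 0, "y": 0, "z": -0.9, "yaw": 0}, {"gripper": 1, "x": 0, "y": 0, "z": -0.9, "yaw": 0}, {"gripper": 1, "x": 0, "y": 0, "z": 0, "yaw": 0}, {"gripper": 1, "x": 0, "y": 0, "z": 0, "yaw": 0}])

```text
clock: 37.17
tool_pos: [0.5911, -0.2949, 0.2215]
orientation: [2.089, 2.341, 0.001]
ft_force: [-0.8, 0.2, -0.9]
finger_gap: 0.999
```

```bash
python3 go.py; python3 look.py 589.5 -293.6 48 10 19; python3 look.py 589.5 -293.6 16 16 30; python3 look.py 608 -131.5 30 50 70
python3 - <<'E'
from h import *
im,d,p=grab("side"); cv2.imwrite("pics/s6.png",cv2.resize(im[110:300,180:380],None,fx=3,fy=3)[...,::-1])
C=cloud(d,p)[d>0]
for n,x,y,R,a,b in(("grip",460,-39,30,.06,.1),("bar",460,-39,50,.048,.056),("ring",440,-231,30,.054,.066),("cast",608,-131,30,.05,.07),("base",590,-294,60,.011,.03)):
    m=(np.hypot(C[:,0]-x/1e3,C[:,1]-y/1e3)<R/1e3)&(C[:,2]>a)&(C[:,2]<b); Q=C[m]
    if len(Q)>9:
        r=cv2.minAreaRect(Q[:,:2].astype(np.float32)*1000); print(n,np.round(r[0],1),np.round(r[1],1),round(r[2],1),Q[:,2].max().round(4))
E
```

```text
t 37.17 pos [ 591.1 -294.9  221.5] psi 6.52 tilt 0.26 gap 0.999 F [-0.8  0.2 -0.9] j6 -0.64
[ 589.  -294.7] [50.1 88.9] 6.5 2979 z 0.0173 circle [ 589.6 -293.6] 47.9
[ 589.5 -293.9] [31.1 31.6] 50.0 746 z 0.0213 circle [ 589.5 -293.6] 16.0
[ 608.8 -146.4] [34.2 11. ] 3.0 535 z 0.0598 circle [ 608.5 -141. ] 17.1
grip [461.2 -37.9] [33.7 10.2] 76.3 0.0849
bar [452.1 -32.9] [78.2 61.4] 54.2 0.0557
ring [ 440.2 -229.2] [44.7 46. ] 10.5 0.066
cast [ 608.2 -131.2] [36.  38.4] 17.7 0.0614
base [ 589.8 -293.4] [103.2 114.2] 54.4 0.0239
```

View pics/s6.png

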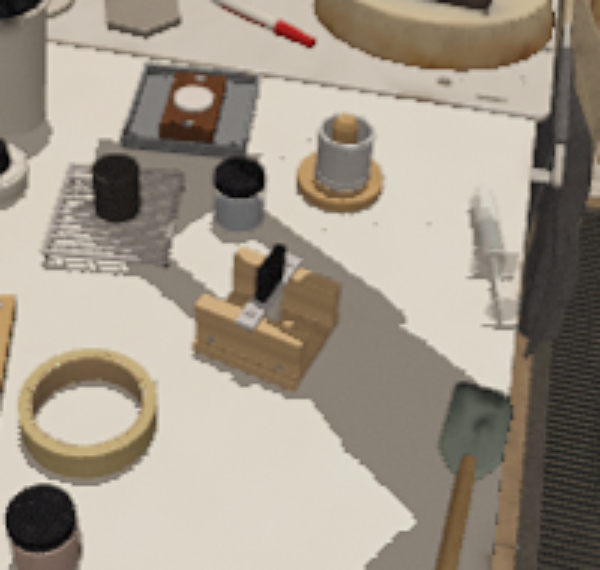

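The picture shows every part in place: casting (117,190) on the rack, base (193,105) in the tray, ring (345,155) on the post, and core (265,290) across the rails. I hand in.

```bash
python3 -c "
from rig import robot
print(robot.hand_in())"
```

```text
the job is handed in; nothing more can be done
None
```

I stripped the form from the top down and handed the job in at about 37 s. `hand_in` gives no verdict, so this rests on my own checks. At the end the gripper was open and 0.22 m above the table.

| Part | Last check |
|---|---|
| Core | On its rest, bar across both rails, about 2 mm or less from the middle. Grip top was at 84–85 mm, so the bar sits about 46 mm up as it should. |
| Ring | Flat round its post, within about 2 mm of centre. Its top was at 60 mm, which fits lying on the 12 mm disc. |
| Casting | Upright on the rack, within about 2 mm of the middle. Its top was at 60 mm, so it stands on the wires. It was lowered until the wrist force showed contact, then released. |
| Base | Flat in the tray, boss up, within about 1 mm of centre and square to the tray. Its top was at 17 mm. |

- **Last side-camera fits:** the bar and base fits also took in the rails and the tray rim, so I ignored those sizes and used the grip and the wrist-camera fits. The other fits agreed to about 2 mm.
- **Closing force:** each time the gripper closed, the wrist read a brief upward force of about 6 N, far below the limit.

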